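# Put mosaic samples up with their masters and scan them in

### The arm

A 7-joint arm with a two-finger parallel gripper is mounted at the origin on the work surface. World frame = base frame: x ahead of the robot, y to its left, z up, the work surface at z = 0. Lengths are in m, angles in rad, forces in N, time in s.
With the tool pointing down it reaches from about 0.425 to 0.925 m from the base axis. Payload 6.8 kg.
Tool frame: the origin (TCP) lies midway between the tips of the shut fingers; the grasp point (between the pads) lies 19 mm behind it (bot.pinch_z is the distance from the TCP to the grasp point, in m); z points along the fingers, y is the line along which they close (so a half turn about z gives the same grasp; the last joint's range is limited). The gripper opens to 85 mm and grips with 20 to 120 N. Pads are 22 mm wide; open, the fingers measure 114 mm over their backs; the gripper's body (76 mm by 85 mm) begins 54 mm behind the grasp point. The pads swing forward as they close: fully open they stand 13 mm farther back than shut.
Start: joints at [1.106, 0.477, 0.022, 1.555, -0.011, 1.109, -0.083], TCP at [0.236, -0.633, 0.194] pointing down, gripper open.
Joint ranges: [-2.96, 2.96], [-0.34, 2.1], [-1.41, 1.46], [0.24, 2.44], [-1.37, 4.51], [0.17, 1.92], [-2.96, 2.96]. Speed limits (rad/s): [2.39, 2.39, 3.14, 3.14, 3.14, 3.14, 3.14].

### API

Orientations are given as a unit quaternion [w, x, y, z].
In Python, from station import bot, imaging gives the robot as it stands. The module is installed in compiled form; this text tells all that it offers.
- The arm moves only by the tool carry_out, never from a script. Its argument "targets" is a list of rows, each a list of 5 numbers: the shift along the tool's x, y, z in cm, then the turn about the tool's z in degrees, then the opening, from -1 (shut) to 1 (fully open). In form: [[x, y, z, yaw, gripper], ...]. A call has 1 to 12 rows; each row shifts and turns the commanded pose from where the row before left it, along the tool's axes as they then stand; what a row does not reach is not made up. A row lasts 1/10 s, in which the tool goes at most 50 mm and 8.59 degrees, less where a joint would pass 70% of its speed; a pose out of reach is approached as far as the arm can. A call is refused whole if a number of a shift passes 5 or a number of a turn 8.59, either way. A call with a gripper value outside its range is refused whole. The fingers move at their own pace and stop on an object; "force" is the grip in N (left out, the last holds). Time passes only in rows, so rows that do not move let the fingers close. It gives the time, the measured TCP pose, the force, the opening and the grip force at its end, in the units of the state.
- bot.get_obs(): the state, without advancing time (a new reading comes with each control period).
- imaging.read_camera(name): name is "scene" or "top"; returns the picture (400x640x3 uint8, red, green, blue); there is no depth.
- imaging.calibration(name): a dict with "fx", "fy", "cx", "cy" (pixels), "k1" (the pictures are not rectified: a ray, as slopes to the right and down, at radius r is drawn at 1 + k1 r^2 times it, then the intrinsics apply), "extrinsics" (4x4, takes a point from world to camera coordinates). Camera axes: x right, y up, looking along -z (the intrinsics and any distortion apply to the point x, -y, -z); pixel columns grow to the right and rows downward; lengths in m; the calibration is good to about 2 mm. A picture is of the moment at which its call begins. calibration takes no time and is no camera call.
- bot.hand_in(): hands the job in; it is judged then, once.
The state is a dict: "t": time; "q": joint angles; "joint_vel": joint speeds; "joint_torque": joint torques, N m; "eef_pos": TCP position; "tool_rot": TCP orientation; "contact_force": force on the tool from outside, world axes, zero at the start; "torque": the same for the moment, N m; "gripper_width": opening from 0.0 (shut) to 1.0 (fully open); "grasp_force": force on a finger pad.
Only numpy, scipy, OpenCV 4.12 (cv2) and the standard library are available. Lean on these libraries where they do the work, as an engineer would, in place of code of your own. Each camera call takes 0.05 s, during which the arm holds its last target. There are 200 camera calls.

### The job

Set every mosaic sample panel on the sloped easel whose master strip has its colour: mosaic outwards, long side straight up the slope, midway across and with its lower edge down at the lip. When all are up, take the hand scanner and read the label in the middle of each panel, in the order blue, green, yellow, red (skip colours that are missing): beam on the label, square to the panel, window about 7 cm from it, held steadily there for a good two seconds. Finally lay the scanner back on the middle of its rubber mat the way it lay before, with all panels still in place and everything else on the bench left alone.

Things in the scene. Friction and masses are not known exactly. Their poses are not given: they have to be found in the camera images.
- panel_blue: loose blue mosaic sample panel, rigid, 100 x 64 x 16 mm, 0.2 kg, blue tesserae on its upper face and a white bar label in the middle. Lies flat at first, mosaic up. Origin: centre of its underside; x along the 100 mm side, y along the 64 mm side, z out of the mosaic. May be absent. Its two ends are alike.
- panel_blue_label (a point): middle of the label on panel_blue, 16 mm above its underside; same axes as the panel.
- easel_blue_seat (a point): where the blue panel's origin belongs: on the deck of the blue easel, midway across, 50 mm up the slope from its lip (a panel there touches the lip), 54 mm above the table. x: up the slope (25 degrees), y: across, z: out of the deck. Fixed easel, foot 150 x 100, 95 mm tall; deck 100 mm wide, lip 12 high, blue master strip 32 wide, 7 proud, from 109 mm above the lip; blue back.
- panel_green: loose green mosaic sample panel, rigid, 100 x 64 x 16 mm, 0.2 kg, green tesserae on its upper face and a white bar label in the middle. Lies flat at first, mosaic up. Origin: centre of its underside; x along the 100 mm side, y along the 64 mm side, z out of the mosaic. May be absent. Its two ends are alike.
- panel_green_label (a point): middle of the label on panel_green, 16 mm above its underside; same axes as the panel.
- easel_green_seat (a point): where the green panel's origin belongs: on the deck of the green easel, midway across, 50 mm up the slope from its lip (a panel there touches the lip), 54 mm above the table. x: up the slope (25 degrees), y: across, z: out of the deck. Fixed easel, foot 150 x 100, 95 mm tall; deck 100 mm wide, lip 12 high, green master strip 32 wide, 7 proud, from 109 mm above the lip; green back.
- panel_yellow: loose yellow mosaic sample panel, rigid, 100 x 64 x 16 mm, 0.2 kg, yellow tesserae on its upper face and a white bar label in the middle. Lies flat at first, mosaic up. Origin: centre of its underside; x along the 100 mm side, y along the 64 mm side, z out of the mosaic. May be absent. Its two ends are alike.
- panel_yellow_label (a point): middle of the label on panel_yellow, 16 mm above its underside; same axes as the panel.
- easel_yellow_seat (a point): where the yellow panel's origin belongs: on the deck of the yellow easel, midway across, 50 mm up the slope from its lip (a panel there touches the lip), 54 mm above the table. x: up the slope (25 degrees), y: across, z: out of the deck. Fixed easel, foot 150 x 100, 95 mm tall; deck 100 mm wide, lip 12 high, yellow master strip 32 wide, 7 proud, from 109 mm above the lip; yellow back.
- panel_red: loose red mosaic sample panel, rigid, 100 x 64 x 16 mm, 0.2 kg, red tesserae on its upper face and a white bar label in the middle. Lies flat at first, mosaic up. Origin: centre of its underside; x along the 100 mm side, y along the 64 mm side, z out of the mosaic. May be absent. Its two ends are alike.
- panel_red_label (a point): middle of the label on panel_red, 16 mm above its underside; same axes as the panel.
- easel_red_seat (a point): where the red panel's origin belongs: on the deck of the red easel, midway across, 50 mm up the slope from its lip (a panel there touches the lip), 54 mm above the table. x: up the slope (25 degrees), y: across, z: out of the deck. Fixed easel, foot 150 x 100, 95 mm tall; deck 100 mm wide, lip 12 high, red master strip 32 wide, 7 proud, from 109 mm above the lip; red back.
- scanner: loose scanner, 0.22 kg: yellow handle 110 (x) x 32 (y) x 36 (z) mm; black head at its +x end, 46 wide, top at 70 mm, reaching 94 mm ahead of the origin; two low black feet 66 wide, 8 high, at x = 42 and -48 mm: grip the handle between them. Origin: centre of the handle's underside. The beam points forward and down, 65 degrees below +x: held level, pointing up a slope, it is square to the panel.
- scanner_window (a point): middle of the scanner's red window, 77 mm ahead of the scanner's origin and 17 mm above its underside; z points out along the beam, y is the scanner's y.
- mat: fixed black rubber mat 200 x 85 x 3 mm, the scanner's place; origin: centre of its underside, x along its length; the scanner lies at its centre with its +x along the mat's +x.
- cup: an empty open steel cup, 68 mm wide, 75 mm tall; not part of the job, leave it alone. Origin at its underside, or near the middle of a lying tool.
- jar_a: an amber glass jar, 56 mm wide, 70 mm tall; not part of the job, leave it alone. Origin at its underside, or near the middle of a lying tool.
- plaster_tile: a cream plaster mould tile, 70 x 70 x 25 mm; not part of the job, leave it alone. Origin at its underside, or near the middle of a lying tool.
- brush: a brush lying flat; not part of the job, leave it alone. Origin at its underside, or near the middle of a lying tool.
- spatula: a spatula lying flat; not part of the job, leave it alone. Origin at its underside, or near the middle of a lying tool.
- jar_b: a white jar with a blue cap, 60 mm wide, 80 mm tall; not part of the job, leave it alone. Origin at its underside, or near the middle of a lying tool.
- mug: a blue mug, 76 mm wide, 85 mm tall; not part of the job, leave it alone. Origin at its underside, or near the middle of a lying tool.
There are look-alikes about, which are no part of the job. Leave any turquoise look-alike of the scanner alone.

How it is judged:
By the outcome, as a careful person would: the job done as asked, in the order asked, and still so for the second after the job is handed in, with the robot touching nothing.
Of panel_blue, panel_green, panel_yellow, panel_red only 3 to 4 are there at a start; the rules pass over those that are not, and their reading is None.
At some moment in a run one of scanner, panel_blue, panel_green, panel_yellow, panel_red may be knocked a few centimetres aside while the robot is not near it.
It also fails if it takes over 210 s, if anything falls off the work surface, if the arm or the gripper's body presses on something with over 40 N, if the wrist force passes 120 N, or if a joint passes its speed limit or range.

## Working session

There is one attempt and no reset: what is moved stays moved. The work goes in short steps, Python scripts to look and compute and a tool call to move; the robot and the scene stay as the last step left them, time stands still between calls to the robot, and variables do not carry over. Pictures are saved under pics/ and viewed, at most 14 in all, crops included, and the job is handed in when it is done.

Besides the shell and the picture viewer there is one more tool, called after "Request:" as a command line: name --pt "numbers of a row" for each row, then --argument value for the rest. carry_out: Moves the arm, as the interface text tells. Its arguments: {"type":"object","properties":{"targets":{"type":"array"},"force":{"type":"number"}},"required":["targets"]}

```bash
mkdir -p pics; ls; python3 - <<'E'
from station import bot, imaging
import cv2, json
for n in ("scene","top"):
    im=imaging.read_camera(n); cv2.imwrite(f"pics/{n}0.png",im[:,:,::-1]); print(n,imaging.calibration(n))
print(bot.get_obs(),bot.pinch_z)
E
```

```text
pics
scene {'fx': 381.2876256220263, 'fy': 381.2876256220263, 'cx': 315.49732126732584, 'cy': 205.42417570607736, 'k1': -0.07466301413489682, 'extrinsics': array([[-0.59564364,  0.80316823, -0.01137764,  0.30889272],
       [-0.68802457, -0.50283897,  0.52323528,  0.31023121],
       [ 0.41452483,  0.31948987,  0.85211231, -1.45965468],
       [ 0.        ,  0.        ,  0.        ,  1.        ]])}
top {'fx': 449.4966434712649, 'fy': 449.4966434712649, 'cx': 318.31650131374107, 'cy': 195.90963382459154, 'k1': -0.08843951301164052, 'extrinsics': array([[ 0.01453659, -0.99984404,  0.01002901, -0.02605201],
       [ 0.99825713,  0.0150858 ,  0.0570536 , -0.49833472],
       [-0.057196  ,  0.00918216,  0.99832074, -1.63364121],
       [ 0.        ,  0.        ,  0.        ,  1.        ]])}
{'t': 0.1, 'q': array([ 1.10590526,  0.47770564,  0.02234324,  1.55635789, -0.01148335,
        1.10933963, -0.08307164]), 'joint_vel': array([-0.00018195, -0.00205263,  0.00015379, -0.00326741,  0.00161472,
        0.00022177,  0.00192735]), 'joint_torque': array([ 4.51326807e-03, -5.97756100e+01,  1.61372043e+00, -2.81953025e+01,
        1.28511968e-02,  5.02265728e-03,  2.94659742e-05]), 'eef_pos': array([ 0.23552104, -0.63192349,  0.1926287 ]), 'tool_rot': array([-8.12805718e-04,  9.84124424e-01,  1.77477913e-01, -2.16431912e-04]), 'contact_force': array([-0.901386  ,  0.06574311, -0.17459139]), 'torque': array([0.00796468, 0.04070949, 0.0150367 ]), 'grasp_force': 0.0, 'gripper_width': 1.0005929564833165} 0.0187
```

View pics/scene0.png

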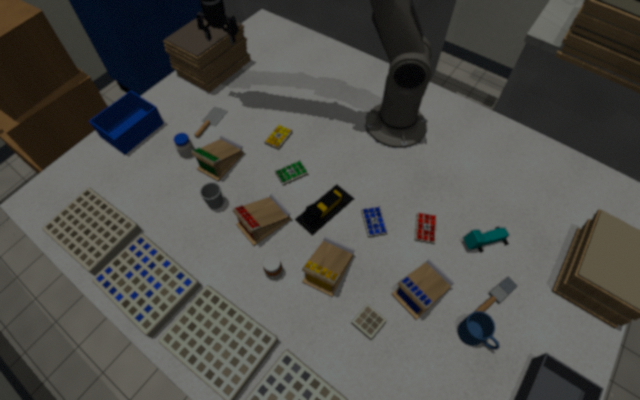

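View pics/top0.png

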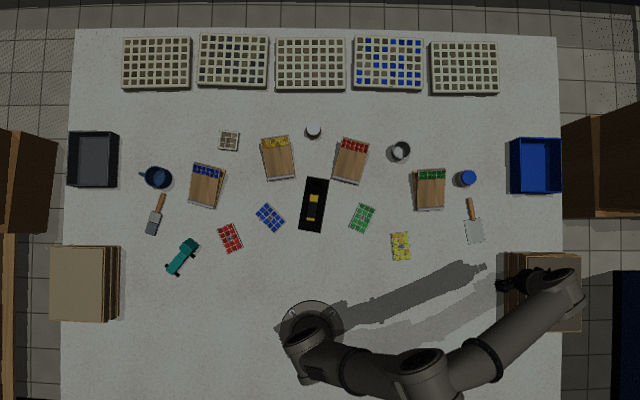

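All four panels are present.
- **Candidates in the top view:** the scanner is the yellow-handled one on the mat at (312,205). The turquoise one at (181,257) is the look-alike.
- **Panels:** blue (270,217), green (361,217), yellow (401,246), red (230,238). The things to confuse them with are the mosaic trays along the top edge, including the blue one at (388,62), and a small tile at (228,140).
- **Easels:** blue (207,185), yellow (278,157), red (350,160), green (430,188).

I'll check these in a close crop.

```bash
cat > h.py <<'E'
import numpy as np, cv2
from station import bot, imaging
from scipy.spatial.transform import Rotation as R
def cal(n):
    c=imaging.calibration(n); E=c["extrinsics"]; return c,E[:3,:3],E[:3,3]
def ray(n,px):
    c,Rm,t=cal(n); px=np.atleast_2d(px).astype(float)
    d=(px-[c["cx"],c["cy"]])/[c["fx"],c["fy"]]; u=d.copy()
    for _ in range(20): u=d/(1+c["k1"]*(u**2).sum(1,keepdims=True))
    v=np.c_[u[:,0],-u[:,1],-np.ones(len(u))]@Rm
    return -Rm.T@t, v
def cast(n,px,z):
    o,v=ray(n,px); z=np.asarray(z,float)
    return o+v*((z-o[2])/v[:,2])[:,None]
def proj(n,P):
    c,Rm,t=cal(n); q=np.atleast_2d(P)@Rm.T+t; u=np.c_[q[:,0],-q[:,1]]/-q[:,2:]
    u=u*(1+c["k1"]*(u**2).sum(1,keepdims=True)); return u*[c["fx"],c["fy"]]+[c["cx"],c["cy"]]
def look(n,name=None):
    im=imaging.read_camera(n)
    if name: cv2.imwrite(f"pics/{name}.png",im[:,:,::-1])
    return im
HUE=dict(blue=(108,128),green=(45,78),yellow=(22,34),red=None)
def mask(im,col,smin=110,vmin=45):
    h=cv2.cvtColor(im,cv2.COLOR_RGB2HSV).astype(int); H,S,V=h[...,0],h[...,1],h[...,2]
    hm=((H<8)|(H>172)) if col=="red" else (H>=HUE[col][0])&(H<=HUE[col][1])
    return (hm&(S>smin)&(V>vmin)).astype(np.uint8)
def blobs(m,close=5,amin=30):
    m=cv2.morphologyEx(m,cv2.MORPH_CLOSE,np.ones((close,close)))
    n,l,s,c=cv2.connectedComponentsWithStats(m); return [(s[i,4],c[i],l==i) for i in range(1,n) if s[i,4]>amin]
def toolyaw():
    o=bot.get_obs(); x=R.from_quat(np.roll(o["tool_rot"],-1)).as_matrix()[:,0]; return np.degrees(np.arctan2(x[1],x[0]))
def go(p,yaw=None):
    "tool shift (cm) and turn (deg about tool z) to world p, tool-x heading yaw (mod 180 in deg)"
    o=bot.get_obs(); M=R.from_quat(np.roll(o["tool_rot"],-1)).as_matrix()
    d=M.T@(np.asarray(p)-o["eef_pos"])*100
    a=0 if yaw is None else -(((yaw-toolyaw())+90)%180-90)
    print("t",round(o["t"],1),"shift cm",d.round(2),"turn",round(a,1),"| now",o["eef_pos"].round(4),round(toolyaw(),1),"q7",round(o["q"][6],2))
E
python3 - <<'E'
from h import *
im=cv2.imread("pics/top0.png")
c=cv2.resize(im[125:275,135:480],None,fx=2.3,fy=2.3,interpolation=cv2.INTER_CUBIC)
cv2.imwrite("pics/c0.png",cv2.convertScaleAbs(c,alpha=1.5))
rgb=im[:,:,::-1].copy()
for col in ("blue","green","yellow","red"):
    for a,ce,l in blobs(mask(rgb,col)):
        if 110<ce[1]<300 and 130<ce[0]<480:
            pts=cast("top",np.argwhere(l)[:,::-1],.016)[:,:2]
            r=cv2.minAreaRect((pts*1000).astype(np.float32)); print(col,a,ce.round(1),pts.mean(0).round(4),np.round(r[0]),np.round(r[1]),round(r[2],1))
E
```

```text
blue 181 [205.4 170.7] [0.5852 0.3991] [585. 400.] [97. 27.] 76.2
blue 167 [468.6 177. ] [ 0.5776 -0.5769] [ 578. -576.] [53. 51.] 45.9
blue 361 [269.7 217.3] [0.4177 0.1577] [418. 158.] [93. 54.] 46.0
green 184 [432.  174.5] [ 0.5844 -0.4386] [ 584. -439.] [27. 93.] 4.8
green 330 [362.1 217.7] [ 0.4211 -0.1799] [ 421. -180.] [53. 92.] 65.6
yellow 216 [274.4 142.2] [0.6946 0.1463] [695. 146.] [33. 99.] 9.7
yellow 68 [313.5 198. ] [ 0.4908 -0.0011] [491.  -1.] [32. 27.] 79.5
yellow 348 [400.8 246.4] [ 0.3182 -0.3234] [ 320. -322.] [96. 55.] 7.7
red 213 [354.3 145.5] [ 0.6873 -0.1489] [ 687. -150.] [98. 31.] 76.8
red 369 [229.5 238.1] [0.3392 0.3035] [340. 304.] [96. 56.] 24.6
```

View pics/c0.png

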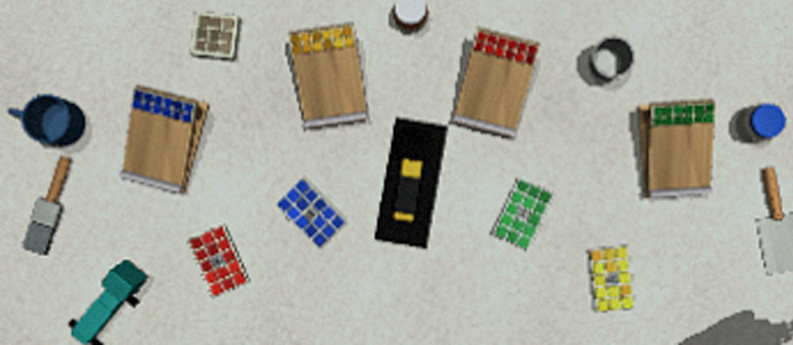

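The crop confirms the choice: four panels with white labels, four easels whose strips are on the far side, and the scanner lying on the black mat. The turquoise one is at lower left. Now the precise measurements.

```bash
cat >> h.py <<'E'
def pca(p):
    c=p.mean(0); w,v=np.linalg.eigh(np.cov((p-c).T)); a=v[:,1]; return c,np.degrees(np.arctan2(a[1],a[0])),np.sqrt(12*w[::-1])
def find(im,n="top",z=.016,want="panel"):
    out={}
    for col in ("blue","green","yellow","red"):
        for a,ce,l in blobs(mask(im,col),amin=120):
            if n=="top" and not(110<ce[1]<300 and 140<ce[0]<455): continue
            p=cast(n,np.argwhere(l)[:,::-1],z)[:,:2]; c,an,s=pca(p)
            out.setdefault(col,[]).append((c.round(4),round(an,1),(s*1000).round(0),ce.round(1)))
    return out
E
python3 - <<'E'
from h import *
im=cv2.imread("pics/top0.png")[:,:,::-1].copy()
print("panels"); 
for k,v in find(im).items(): print(k,v)
print("strips z.092")
hsv=cv2.cvtColor(im,cv2.COLOR_RGB2HSV).astype(int)
wood=((hsv[...,0]>8)&(hsv[...,0]<21)&(hsv[...,1]>60)&(hsv[...,2]>70)).astype(np.uint8)
wb=blobs(wood,3,200)
for k,v in find(im,z=.092).items():
    for c,an,s,ce in v:
        u=np.degrees(np.radians(an+90)); u=(u+90)%180-90
        w=min(wb,key=lambda b:np.hypot(*(b[1]-ce-[0,20])))
        P=np.argwhere(w[2])[:,::-1]; wc=cast("top",P,.056)[:,:2]
        r=cv2.minAreaRect((wc*1000).astype(np.float32))
        m=wc.mean(0); d=c-m
        ur=np.radians(u); seat=c-.065*np.array([np.cos(ur),np.sin(ur)])
        print(k,c,s,"u",round(u,1),"seat",seat.round(4),"wood c",m.round(4),len(P),"dir",round(np.degrees(np.arctan2(d[1],d[0])),1),round(np.hypot(*d),4),"rect",np.round(r[0]),np.round(r[1]),round(r[2],1))
# mat
blk=((hsv[...,2]<45)).astype(np.uint8)
for a,ce,l in blobs(blk,7,800):
    if 280<ce[0]<340 and 150<ce[1]<250:
        p=cast("top",np.argwhere(l)[:,::-1],.003)[:,:2]; print("mat",pca(p),cv2.minAreaRect((p*1000).astype(np.float32)))
ym=((hsv[...,0]>18)&(hsv[...,0]<36)&(hsv[...,1]>110)&(hsv[...,2]>60)).astype(np.uint8); ym[:,:295]=0; ym[:,330:]=0; ym[:175]=0; ym[240:]=0
p=cast("top",np.argwhere(ym)[:,::-1],.036)[:,:2]; print("yellow",len(p),cv2.minAreaRect((p*1000).astype(np.float32)))
b=cv2.imread("pics/scene0.png")[150:260,260:400]; t=cv2.imread("pics/top0.png")[165:245,285:340]
cv2.imwrite("pics/c1.png",np.hstack([cv2.convertScaleAbs(cv2.resize(b,(560,440),interpolation=cv2.INTER_CUBIC),alpha=2.2),cv2.convertScaleAbs(cv2.resize(t,(240,440),interpolation=cv2.INTER_CUBIC),alpha=3)]))
E
```

```text
panels
blue [(array([0.5852, 0.3991]), np.float64(75.4), array([98., 26.]), array([205.4, 170.7])), (array([0.4177, 0.1577]), np.float64(46.2), array([99., 57.]), array([269.7, 217.3]))]
green [(array([ 0.5844, -0.4386]), np.float64(95.1), array([94., 27.]), array([432. , 174.5])), (array([ 0.4211, -0.1799]), np.float64(155.1), array([96., 55.]), array([362.1, 217.7]))]
yellow [(array([0.6946, 0.1463]), np.float64(98.0), array([96., 31.]), array([274.4, 142.2])), (array([ 0.3182, -0.3234]), np.float64(-175.4), array([99., 57.]), array([400.8, 246.4]))]
red [(array([ 0.6873, -0.1489]), np.float64(76.3), array([96., 30.]), array([354.3, 145.5])), (array([0.3392, 0.3035]), np.float64(-154.9), array([99., 57.]), array([229.5, 238.1]))]
strips z.092
blue [0.5769 0.3805] [94. 25.] u -14.6 seat [0.514  0.3969] wood c [0.5199 0.3876] 854 dir -7.1 0.0574 rect [529. 389.] [115. 144.] 77.5
blue [0.4171 0.1503] [94. 54.] u -43.8 seat [0.3702 0.1953] wood c [0.6294 0.1323] 919 dir 175.1 0.2131 rect [638. 132.] [139. 102.] 9.1
green [ 0.576  -0.4185] [89. 26.] u 5.1 seat [ 0.5113 -0.4243] wood c [
[... 410 characters left out ...]
-0.2438] wood c [ 0.5138 -0.4222] 738 dir 149.3 0.2228 rect [ 513. -423.] [102.  99.] 0.2
red [ 0.6742 -0.1421] [92. 29.] u -13.7 seat [ 0.611  -0.1267] wood c [ 0.6223 -0.1305] 896 dir -12.6 0.0532 rect [ 632. -133.] [101. 140.] 75.8
red [0.3423 0.2893] [94. 54.] u -64.9 seat [0.3147 0.3482] wood c [0.5199 0.3876] 854 dir -151.0 0.203 rect [529. 389.] [115. 144.] 77.5
mat (array([ 4.67454472e-01, -5.78520183e-05]), np.float64(170.76717502046316), array([0.20067556, 0.08481053])) ((468.86383056640625, 0.07335662841796875), (83.42162322998047, 196.94163513183594), 80.79483795166016)
yellow 92 ((455.60174560546875, 4.291341781616211), (30.318422317504883, 95.64779663085938), 81.38819885253906)
```

View pics/c1.png

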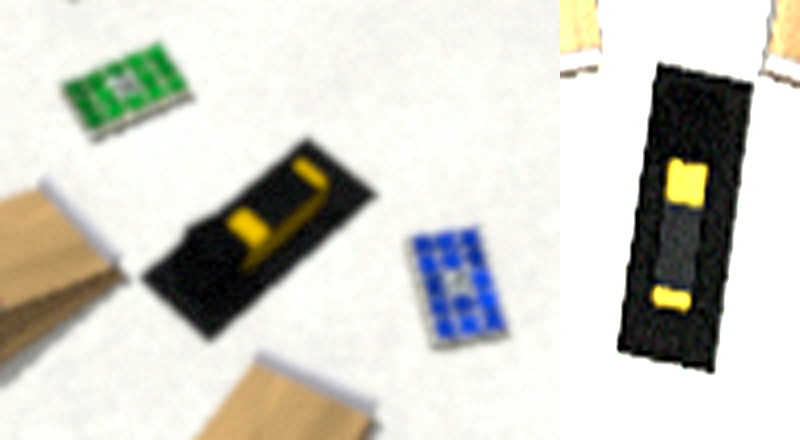

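The head points away from the robot, along the mat's +x at about -9°. Next I'll refine the seat position along each slope from intensity profiles.

```bash
python3 - <<'E'
from h import *
im=cv2.imread("pics/top0.png")[:,:,::-1].copy().astype(np.float32)
print("cam",ray("top",[[320,200]])[0].round(3))
S=dict(blue=((.514,.3969),-14.6),green=((.5113,-.4243),5.1),yellow=((.6168,.1304),8.0),red=((.611,-.1267),-13.7))
sa,ca=np.sin(np.radians(25)),np.cos(np.radians(25))
def samp(P): q=proj("top",P).astype(np.float32); return cv2.remap(im,q[:,:1],q[:,1:],cv2.INTER_LINEAR)[:,0]
for k,(s,u) in S.items():
    u=np.radians(u); U=np.array([np.cos(u),np.sin(u),0]); V=np.array([-U[1],U[0],0]); N=-sa*U+[0,0,ca]; X=ca*U+[0,0,sa]
    O=np.array([*s,.054])
    # along slope distance from lip on deck surface (0 proud) 
    a=np.arange(-14,160,2)/1000
    pr=np.mean([samp(O+np.outer(a-.05,X)+v*V) for v in np.linspace(-.03,.03,13)],0)
    h=pr.max(1)-pr.min(1)
    print(k,"lip end",[(int(A*1000),int(p[0]),int(p[2])) for A,p in zip(a,pr) if A<.012])
    print("  strip",[(int(A*1000),*p.astype(int).tolist()) for A,p in zip(a,pr) if .098<A])
    # lateral deck edges
    b=np.arange(-70,71)/1000
    for A in (.02,.05,.08,.1,.125):
        n=.007 if A>.109 else 0
        p=samp(O+(A-.05)*X+n*N+np.outer(b,V)); g=np.abs(np.gradient(cv2.GaussianBlur(p,(1,5),0),axis=0)).sum(1)
        print("  lat",int(A*1000),[[int(b[i]*1000) for i in range(2,len(b)-2) if g[i]==g[i-2:i+3].max() and g[i]>9 and abs(b[i])>.035]])
E
```

```text
cam [ 0.404 -0.004  1.66 ]
blue lip end [(-14, 92, 92), (-12, 100, 100), (-10, 107, 109), (-8, 103, 106), (-6, 92, 94), (-4, 82, 80), (-2, 79, 68), (0, 83, 61), (2, 91, 55), (4, 96, 52), (6, 98, 52), (8, 98, 52), (10, 97, 52)]
  strip [(100, 100, 81, 53), (102, 98, 79, 53), (104, 88, 72, 53), (106, 70, 60, 58), (108, 47, 47, 66), (110, 27, 36, 72), (112, 20, 32, 77), (114, 19, 31, 78), (116, 18, 31, 77), (118, 26, 36, 75), (120, 36, 44, 74), (122, 38, 46, 71), (124, 36, 44, 71), (126, 27, 37, 71), (128, 18, 30, 72), (130, 16, 28, 72), (132, 16, 28, 72), (134, 25, 35, 72), (136, 47, 53, 72), (138, 68, 67, 69), (140, 77, 70, 60), (142, 78, 69, 52), (144, 82, 73, 57), (146, 96, 91, 80), (148, 113, 111, 104), (150, 124, 124, 119), (152, 129, 130, 124), (154, 129, 130, 125), (156, 128, 130, 124), (158, 128, 129, 124)]
  lat 20 [[-60, -49, 50]]
  lat 50 [[-63, -55, -48, 50]]
  lat 80 [[-65, -61, -54, -49, 51]]
  lat 100 [[-66, -61, -55, -47, 50]]
  lat 125 [[-62, -51, -45, -41, 48]]
green lip end [(-14, 91, 90), (-12, 97, 98), (-10, 108, 110), (-8, 106, 109), (-6, 96, 98), (-4, 84, 82), (-
[... 2038 characters left out ...]
7, 79, 53), (104, 89, 73, 49), (106, 81, 61, 42), (108, 78, 47, 35), (110, 83, 35, 28), (112, 92, 28, 23), (114, 95, 26, 21), (116, 94, 25, 20), (118, 94, 29, 23), (120, 95, 42, 35), (122, 93, 52, 43), (124, 90, 50, 42), (126, 86, 40, 34), (128, 85, 28, 23), (130, 86, 24, 19), (132, 86, 23, 18), (134, 87, 26, 22), (136, 90, 41, 34), (138, 90, 57, 46), (140, 87, 68, 53), (142, 89, 78, 63), (144, 99, 95, 83), (146, 113, 114, 106), (148, 125, 128, 122), (150, 130, 133, 128), (152, 129, 133, 127), (154, 129, 132, 127), (156, 129, 132, 127), (158, 129, 133, 128)]
  lat 20 [[-55, 50, 57]]
  lat 50 [[-54, 49, 61]]
  lat 80 [[-50, 46, 61]]
  lat 100 [[-59, -48, 48, 63]]
  lat 125 [[-48, 50, 61, 65]]
```

```bash
cat >> h.py <<'E'
SEAT=dict(blue=((.5127,.3981),-14.6),green=((.5098,-.4243),3.8),yellow=((.6148,.1286),8.3),red=((.6086,-.1272),-13.))
def drop(k,T=-.002,z=.12):
    (x,y),u=SEAT[k]; r=np.radians(u); go((x+T*np.cos(r),y+T*np.sin(r),z),u)
E
python3 -c "
from h import *
go((.3182,-.3234,.12),4.6)"
```

```text
t 0.1 shift cm [ 18.53 -26.01   7.3 ] turn 15.8 | now [ 0.2355 -0.6319  0.1926] 20.4 q7 -0.08
```

Request:
carry_out --pt "2.3 -3.25 0 0 1" --pt "2.3 -3.25 0.5 0 1" --pt "2.3 -3.25 1 0 1" --pt "2.3 -3.25 1 0 1" --pt "2.3 -3.25 1.2 0 1" --pt "2.3 -3.25 1.2 0 1" --pt "2.3 -3.25 1.2 0 1" --pt "2.4 -3.25 1.2 0 1" --pt "0 0 0 7.9 1" --pt "0 0 0 7.9 1" --pt "0 0 0 0 1" --pt "0 0 0 0 1" --force 25

```text
t: 1.3
eef_pos: [0.3182, -0.3243, 0.1204]
tool_rot: [-0.0, 0.999, 0.042, -0.0]
contact_force: [0.1, 0.5, 0.1]
gripper_width: 1.002
grasp_force: 0.0
```

```bash
python3 -c "
from h import *
go((.3182,-.3234,.0),4.6)"
```

```text
t 1.3 shift cm [ 1.000e-02 -8.000e-02  1.204e+01] turn 0.2 | now [ 0.3182 -0.3243  0.1204] 4.8 q7 -0.85
```

Request:
carry_out --pt "0 -0.1 3 0 1" --pt "0 0 3 0 1" --pt "0 0 3 0 1" --pt "0 0 2 0 1" --pt "0 0 0.9 0 1" --pt "0 0 0 0 1" --pt "0 0 0 0 0" --pt "0 0 0 0 -1" --pt "0 0 0 0 -1" --pt "0 0 0 0 -1" --pt "0 0 0 0 -1" --pt "0 0 0 0 -1"

```text
t: 2.5
eef_pos: [0.3183, -0.3233, 0.0017]
tool_rot: [0.0, 0.999, 0.041, 0.0]
contact_force: [-0.6, -0.3, 0.7]
gripper_width: 0.003
grasp_force: 0.0
```

Request:
carry_out --pt "0 0 0 0 -1" --pt "0 0 -1 0 -1" --pt "0 0 -3 0 -1" --pt "0 0 -4 0 -1" --pt "0 0 -4 0 -1" --pt "0 0 -3 0 -1" --pt "0 0 0 0 -1"

```text
t: 3.2
eef_pos: [0.3206, -0.3252, 0.1562]
tool_rot: [0.003, 0.999, 0.04, 0.003]
contact_force: [0.1, -0.2, 0.1]
gripper_width: 0.001
grasp_force: 0.0
```

```bash
python3 -c "
from h import *
i=look('top','t1');j=look('scene','s1')
a=cv2.resize(i[200:290,340:460],(480,360));o=bot.get_obs()['eef_pos'];q=proj('scene',o)[0].astype(int);print(q)
b=cv2.resize(j[q[1]-50:q[1]+50,max(q[0]-44,0):max(q[0]-44,0)+88],(317,360))
cv2.imwrite('pics/c2.png',cv2.convertScaleAbs(np.hstack([a,b])[:,:,::-1],alpha=2));drop('yellow',z=.15)"
```

```text
[274 108]
t 3.3 shift cm [ 32.99 -42.65   0.23] turn -3.7 | now [ 0.3184 -0.3235  0.1524] 4.6 q7 -0.85
```

View pics/c2.png

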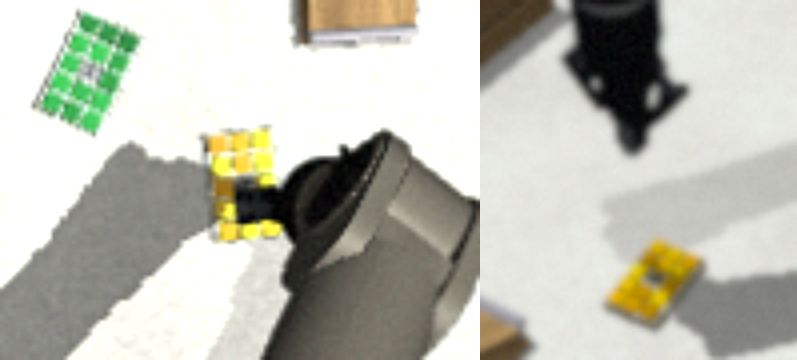

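The fingers shut above the panel, because the tips stand farther back when open. I'll relocate the panel and grip lower.

```bash
python3 -c "
from h import *
j=look('scene')
m=mask(j,'yellow')
for a,ce,l in blobs(m,5,60):
    p=cast('scene',np.argwhere(l)[:,::-1],.016)[:,:2]; print(a,ce.round(1),pca(p))
j=cv2.imread('pics/scene0.png')[:,:,::-1].copy();m=mask(j,'yellow')
for a,ce,l in blobs(m,5,60):
    p=cast('scene',np.argwhere(l)[:,::-1],.016)[:,:2]; print('was',a,ce.round(1),pca(p))
"
```

```text
276 [277.7 135.3] (array([ 0.31882506, -0.32328587]), np.float64(-171.2734335243054), array([0.09194618, 0.05533583]))
73 [322.2 206.8] (array([ 0.47384792, -0.00578074]), np.float64(72.32542876958868), array([0.03787244, 0.02395817]))
365 [319.3 273.9] (array([0.66740818, 0.12444282]), np.float64(85.23661853182843), array([0.0915591 , 0.05839772]))
was 283 [278.1 135.1] (array([ 0.31716177, -0.32273705]), np.float64(-174.66512695608708), array([0.09303227, 0.05633319]))
was 72 [322.1 206.8] (array([ 0.4739697 , -0.00596562]), np.float64(70.94301515852698), array([0.03791871, 0.02356338]))
was 371 [319.  273.9] (array([0.66777157, 0.12371319]), np.float64(85.75018446558593), array([0.091376  , 0.05918988]))
```

Request:
carry_out --pt "0.1 0 0 -2.4 1" --pt "0 0 2 0 1" --pt "0 0 3 0 1" --pt "0 0 3 0 1" --pt "0 0 3 0 1" --pt "0 0 3 0 1" --pt "0 0 1 0 1" --pt "0 0 0.75 0 1" --pt "0 0 0 0 1" --pt "0 0 0 0 0.6" --pt "0 0 0 0 0.4" --pt "0 0 0 0 0.4"

```text
t: 4.55
eef_pos: [0.3198, -0.3237, -0.0051]
tool_rot: [0.001, 0.998, 0.061, 0.001]
contact_force: [-0.8, 0.6, -0.1]
gripper_width: 0.7
grasp_force: 0.0
```

Request:
carry_out --pt "0 0 0 0 -1" --pt "0 0 0 0 -1" --pt "0 0 0 0 -1"

```text
t: 4.85
eef_pos: [0.3193, -0.3233, -0.0058]
tool_rot: [0.0, 0.998, 0.061, 0.0]
contact_force: [-0.1, -0.6, 1.0]
gripper_width: 0.194
grasp_force: 0.0
```

Request:
carry_out --pt "0 0 0 0 -1" --pt "0 0 0 0 -1"

```text
t: 5.05
eef_pos: [0.3192, -0.3232, -0.006]
tool_rot: [-0.0, 0.998, 0.061, -0.0]
contact_force: [-0.4, -0.1, -0.8]
gripper_width: 0.001
grasp_force: 0.0
```

```bash
python3 -c "
from h import *
j=look('scene','s2');q=proj('scene',bot.get_obs()['eef_pos'])[0].astype(int);print(q,bot.get_obs()['gripper_width'])
a=cv2.resize(j[q[1]-55:q[1]+35,q[0]-60:q[0]+60],(800,600),interpolation=cv2.INTER_CUBIC)
cv2.imwrite('pics/c3.png',cv2.convertScaleAbs(a[:,:,::-1],alpha=2.5))"
```

```text
[278 139] 0.0011226494482168632
```

View pics/c3.png

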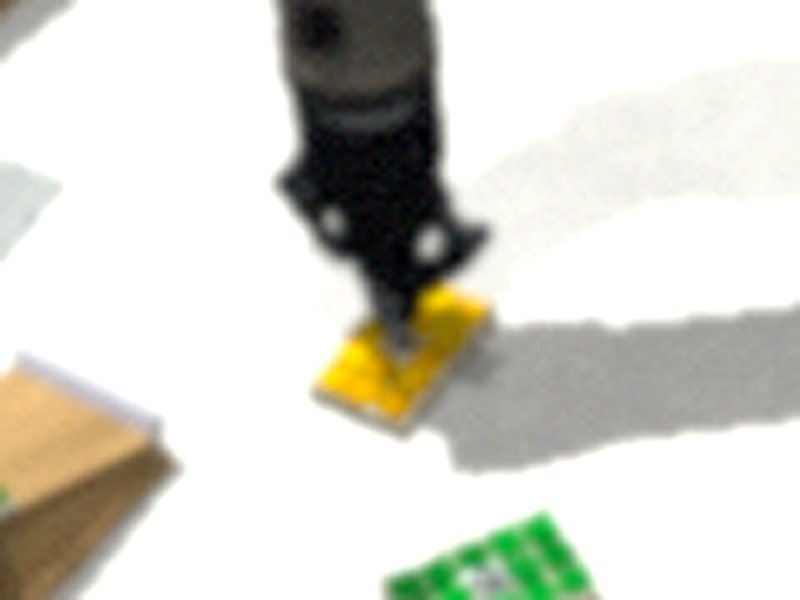

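```bash
python3 -c "
from h import *
o=bot.get_obs();p=o['eef_pos'];print(p,o['q'].round(3))
for dz in (0,.02,.04,.06,.08): print(dz,proj('scene',p+[0,0,dz])[0].round(1), ((proj('scene',p+[0,0,dz])[0]-[278-60,139-55])*6.667).round())
j=cv2.imread('pics/scene0.png');q0=[.2355,-.6319,.1926];print(proj('scene',q0),proj('top',q0))
for y in (.25,.3): pass
a=cv2.resize(j[0:60,170:250],(640,480),interpolation=cv2.INTER_CUBIC)
cv2.imwrite('pics/c4.png',cv2.convertScaleAbs(a,alpha=2.5))"
```

```text
[ 0.31922945 -0.32317432 -0.00600583] [ 0.711  0.44  -0.068  2.215  0.062  0.488 -0.853]
0 [278.2 139.2] [402. 368.]
0.02 [277.7 135.7] [398. 344.]
0.04 [277.2 132. ] [395. 320.]
0.06 [276.7 128.2] [391. 295.]
0.08 [276.2 124.4] [388. 269.]
[[224.13659745  53.63056843]] [[502.93230622 274.99670125]]
```

View pics/c4.png

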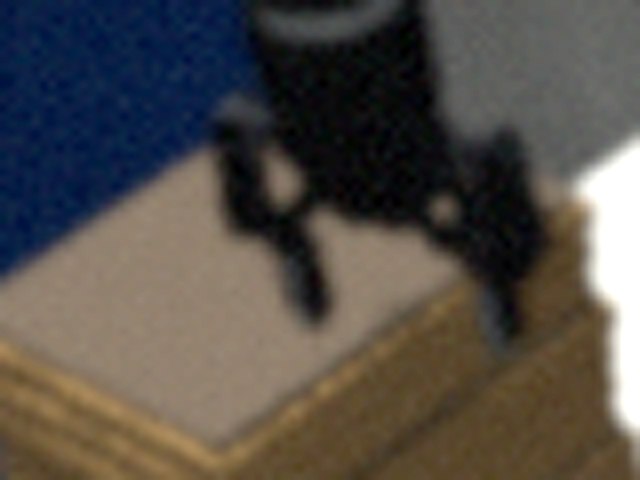

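The pictures put the fingertips higher than the reported TCP. I'll probe gently downward with the fingers shut to find the true height.

Request:
carry_out --pt "0 0 0.3 0 -1" --pt "0 0 0.3 0 -1" --pt "0 0 0 0 -1"

```text
t: 5.4
eef_pos: [0.3189, -0.3229, -0.0125]
tool_rot: [-0.0, 0.998, 0.061, -0.0]
contact_force: [0.1, -0.3, 0.6]
gripper_width: -0.002
grasp_force: 0.0
```

Request:
carry_out --pt "0 0 0.3 0 -1" --pt "0 0 0.3 0 -1" --pt "0 0 0 0 -1"

```text
t: 5.7
eef_pos: [0.319, -0.323, -0.0184]
tool_rot: [-0.0, 0.998, 0.061, -0.0]
contact_force: [-0.4, -0.8, -0.3]
gripper_width: 0.002
grasp_force: 0.0
```

Request:
carry_out --pt "0 0 0.3 0 -1" --pt "0 0 0.3 0 -1" --pt "0 0 0 0 -1"

```text
t: 6.0
eef_pos: [0.3194, -0.3234, -0.0219]
tool_rot: [0.0, 0.998, 0.061, 0.0]
contact_force: [-5.9, 5.7, 37.7]
gripper_width: -0.004
grasp_force: 18.8
```

Request:
carry_out --pt "0 0 -2 0 -1" --pt "0 0 -2 0 1" --pt "0 0 0 0 1" --pt "0 0 0 0 1" --pt "0 0 0 0 1" --pt "0 0 0 0 1" --pt "0 0 0 0 1"

```text
t: 6.7
eef_pos: [0.3188, -0.3228, 0.0154]
tool_rot: [-0.0, 0.998, 0.061, -0.0]
contact_force: [-0.1, -0.8, 0.1]
gripper_width: 0.994
grasp_force: 0.0
```

```bash
python3 -c "
from h import *
j=look('scene','s3')
for a,ce,l in blobs(mask(j,'yellow'),7,150):
    p=cast('scene',np.argwhere(l)[:,::-1],.016)[:,:2]; print(a,ce.round(1),pca(p))
go((.3199,-.324,-.041),7)"
```

```text
281 [278.  135.1] (array([ 0.31753561, -0.32277017]), np.float64(-174.2478201259834), array([0.09289472, 0.05637668]))
481 [319.6 274.9] (array([0.66921801, 0.12714052]), np.float64(87.28012960406706), array([0.08704279, 0.05300442]))
t 6.8 shift cm [0.09 0.12 5.65] turn 0.0 | now [ 0.3189 -0.3229  0.0155] 7.0 q7 -0.85
```

Request:
carry_out --pt "0 0.05 0 2 1" --pt "0 0 2 0 1" --pt "0 0 2 0 1" --pt "0 0 1 0 1" --pt "0 0 0.65 0 1" --pt "0 0 0 0 1" --pt "0 0 0 0 0.5" --pt "0 0 0 0 0.3" --pt "0 0 0 0 0.1" --pt "0 0 0 0 0.1" --pt "0 0 0 0 0.1"

```text
t: 7.85
eef_pos: [0.3197, -0.3239, -0.0398]
tool_rot: [0.0, 0.999, 0.044, 0.0]
contact_force: [-0.9, 1.5, 6.9]
gripper_width: 0.741
grasp_force: 27.7
```

Request:
carry_out --pt "0 0 0 0 0.8" --pt "0 0 0 0 0.8" --pt "0 0 -0.7 0 0.8" --pt "0 0 0 0 0.8" --pt "0 0 0 0 0.4" --pt "0 0 0 0 0.1" --pt "0 0 0 0 0.1" --pt "0 0 0 0 0.1" --pt "0 0 -0.2 0 0.1" --pt "0 0 0 0 0.1"

```text
t: 8.85
eef_pos: [0.3191, -0.3235, -0.0315]
tool_rot: [-0.0, 0.999, 0.044, -0.0]
contact_force: [0.7, -0.4, -2.9]
gripper_width: 0.739
grasp_force: 28.6
```

Request:
carry_out --pt "0 0 -3 0 0" --pt "0 0 -4 0 0" --pt "0 0 -4 0 0" --pt "0 0 -4 0 0" --pt "0 0 0 0 0" --pt "0 0 0 0 0"

```text
t: 9.45
eef_pos: [0.3193, -0.3238, 0.1187]
tool_rot: [0.0, 0.999, 0.044, 0.0]
contact_force: [0.6, -0.2, -2.7]
gripper_width: 0.734
grasp_force: 30.2
```

```bash
python3 -c "
from h import *
print(bot.get_obs()['gripper_width'],bot.get_obs()['grasp_force']);drop('yellow',z=.115)"
```

```text
0.7341096379827037 30.23261547088623
t 9.4 shift cm [ 33.21 -42.46   0.36] turn -3.3 | now [ 0.3193 -0.3238  0.1187] 5.0 q7 -0.85
```

Request:
carry_out --pt "1.6 -2 0 0 0" --pt "3 -3.8 0 0 0" --pt "3 -3.8 0 0 0" --pt "3 -3.9 0 0 0" --pt "3 -3.9 0 0 0" --pt "3 -3.9 0 0 0" --pt "3 -3.9 0 0 0" --pt "3 -3.9 0 0 0" --pt "3 -3.8 0 0 0" --pt "3 -3.8 0 0 0" --pt "2.2 -2.9 0 0 0" --pt "1.4 -1.8 0 0 0"

```text
t: 10.65
eef_pos: [0.6029, 0.1208, 0.1154]
tool_rot: [-0.001, 0.999, 0.046, -0.002]
contact_force: [0.6, 1.4, -2.2]
gripper_width: 0.735
grasp_force: 30.2
```

Request:
carry_out --pt "0.8 -0.8 0 -3.3 0" --pt "0 0 0 0 0" --pt "0 0 0 0 0" --pt "0 0 0 0 0"

```text
t: 11.05
eef_pos: [0.6098, 0.124, 0.1172]
tool_rot: [0.001, 0.997, 0.072, -0.001]
contact_force: [-0.2, -0.4, -3.5]
gripper_width: 0.734
grasp_force: 30.2
```

```bash
python3 -c "
from h import *
j=look('scene','s4');q=proj('scene',np.array([.615,.129,.07]))[0].astype(int)
a=cv2.resize(j[q[1]-75:q[1]+45,q[0]-80:q[0]+80],(800,600),interpolation=cv2.INTER_CUBIC)
cv2.imwrite('pics/c5.png',cv2.convertScaleAbs(a[:,:,::-1],alpha=2.2));drop('yellow',z=.115)
go((.6148,.1286,.07),8.3)"
```

```text
t 11.1 shift cm [ 0.33 -0.38  0.27] turn -0.1 | now [0.6101 0.1241 0.1177] 8.2 q7 -1.87
t 11.1 shift cm [ 0.54 -0.38  4.77] turn -0.1 | now [0.6101 0.1241 0.1177] 8.2 q7 -1.87
```

View pics/c5.png

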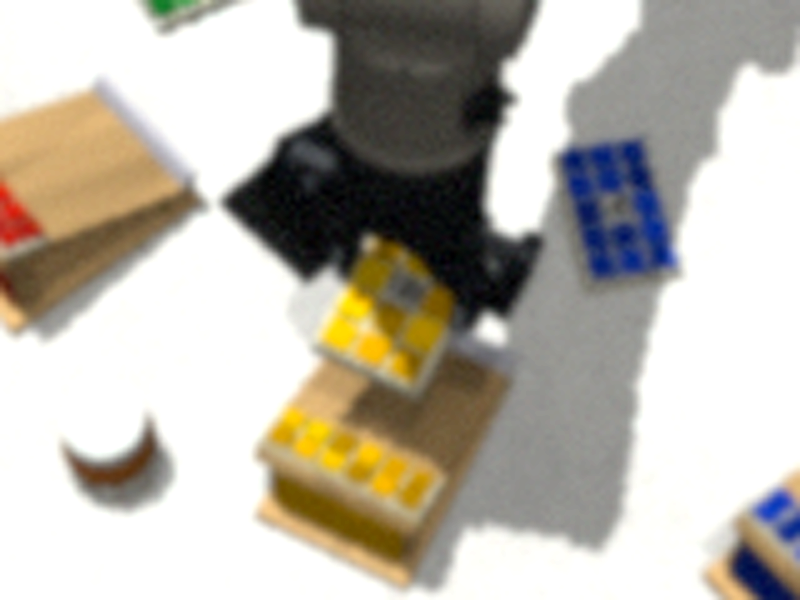

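Request:
carry_out --pt "0.3 -0.35 2 0 0" --pt "0 0 2 0 0" --pt "0 0 2 0 0" --pt "0 0 1 0 0" --pt "0 0 0 0 0" --pt "0 0 0 0 0"

```text
t: 11.7
eef_pos: [0.6138, 0.1294, 0.0492]
tool_rot: [-0.0, 0.997, 0.072, 0.0]
contact_force: [0.6, 0.3, -2.3]
gripper_width: 0.738
grasp_force: 30.2
```

```bash
python3 -c "
from h import *
drop('yellow',z=.03)"
```

```text
t 11.7 shift cm [-0.11  0.09  1.92] turn 0.0 | now [0.6138 0.1294 0.0492] 8.3 q7 -1.91
```

Request:
carry_out --pt "-0.1 0.1 0.2 0 0" --pt "0 0 0.2 0 0" --pt "0 0 0.2 0 0" --pt "0 0 0.2 0 0" --pt "0 0 0.2 0 0" --pt "0 0 0.2 0 0" --pt "0 0 0 0 0"

```text
t: 12.4
eef_pos: [0.6115, 0.1286, 0.0362]
tool_rot: [0.0, 0.997, 0.073, -0.001]
contact_force: [-4.7, -0.6, 2.9]
gripper_width: 0.734
grasp_force: 30.9
```

Request:
carry_out --pt "0 0 0.2 0 0" --pt "0 0 0.2 0 0" --pt "0 0 0.2 0 0" --pt "0 0 0.2 0 0" --pt "0 0 0.1 0 0" --pt "0 0 0 0 0"

```text
t: 13.0
eef_pos: [0.6113, 0.1286, 0.0271]
tool_rot: [0.0, 0.997, 0.073, -0.001]
contact_force: [-7.2, -0.8, 2.1]
gripper_width: 0.733
grasp_force: 31.5
```

Request:
carry_out --pt "0 0 0.2 0 0" --pt "0 0 0.2 0 0" --pt "0 0 0.2 0 0" --pt "0 0 0 0 0" --pt "0 0 0 0 0"

```text
t: 13.5
eef_pos: [0.612, 0.1286, 0.0212]
tool_rot: [-0.0, 0.997, 0.073, -0.001]
contact_force: [-4.5, 0.1, 0.7]
gripper_width: 0.735
grasp_force: 31.5
```

Now slide down toward the lip and press slightly, then release.

Request:
carry_out --pt "-0.1 0 0.1 0 0" --pt "-0.1 0 0.05 0 0" --pt "-0.1 0 0.05 0 0" --pt "0 0 0 0 0"

```text
t: 13.9
eef_pos: [0.6114, 0.1284, 0.0204]
tool_rot: [-0.0, 0.997, 0.073, 0.002]
contact_force: [1.7, 1.4, 5.6]
gripper_width: 0.74
grasp_force: 31.9
```

Request:
carry_out --pt "-0.1 0 0.05 0 0" --pt "-0.1 0 0.05 0 0" --pt "0 0 0 0 0"

```text
t: 14.2
eef_pos: [0.6115, 0.1284, 0.0204]
tool_rot: [-0.001, 0.997, 0.073, 0.004]
contact_force: [5.3, 0.5, 8.4]
gripper_width: 0.735
grasp_force: 32.0
```

Lip contact is felt. Release and lift.

Request:
carry_out --pt "0 0 0 0 0.6" --pt "0 0 0 0 0.8" --pt "0 0 0 0 1" --pt "0 0 0 0 1" --pt "0 0 -1 0 1" --pt "0 0 -3 0 1" --pt "0 0 -4 0 1" --pt "0 0 -4 0 1" --pt "-4 0 0 0 1" --pt "-4 0 0 0 1" --pt "0 0 0 0 1"

```text
t: 15.3
eef_pos: [0.5229, 0.1149, 0.1385]
tool_rot: [0.001, 0.997, 0.073, -0.002]
contact_force: [0.4, 0.1, -0.1]
gripper_width: 0.999
grasp_force: 0.0
```

```bash
python3 -c "
from h import *
i=look('top','t5');j=look('scene','s5')
a=cv2.resize(i[110:210,220:340],(480,400),interpolation=cv2.INTER_CUBIC);q=proj('scene',np.array([.615,.129,.07]))[0].astype(int)
b=cv2.resize(j[q[1]-50:q[1]+50,q[0]-40:q[0]+40],(320,400),interpolation=cv2.INTER_CUBIC)
cv2.imwrite('pics/c6.png',cv2.convertScaleAbs(np.hstack([a,b])[:,:,::-1],alpha=2))
for k,v in find(i).items(): print(k,v)
print(find(i,z=.0685).get('yellow'),[x[:2] for x in find(j,'scene',.016).get('green',[])])
go((0.4211,-0.1799,.115),-25)"
```

```text
blue [(array([0.5852, 0.3991]), np.float64(75.4), array([98., 26.]), array([205.4, 170.7]))]
green [(array([ 0.5844, -0.4386]), np.float64(95.1), array([94., 27.]), array([432. , 174.5])), (array([ 0.4211, -0.1799]), np.float64(155.1), array([96., 55.]), array([362.1, 217.7]))]
yellow [(array([0.6814, 0.1379]), np.float64(52.7), array([104.,  68.]), array([276.6, 145.8]))]
red [(array([ 0.6873, -0.1486]), np.float64(76.5), array([97., 31.]), array([354.2, 145.5])), (array([0.3392, 0.3035]), np.float64(-154.9), array([99., 57.]), array([229.5, 238.1]))]
[(array([0.6725, 0.1334]), np.float64(52.7), array([101.,  66.]), array([276.6, 145.8]))] [(array([ 0.4206, -0.1789]), np.float64(155.9))]
t 15.4 shift cm [-14.9   27.72   2.43] turn 33.4 | now [0.5282 0.116  0.1394] 8.4 q7 -1.88
```

View pics/c6.png

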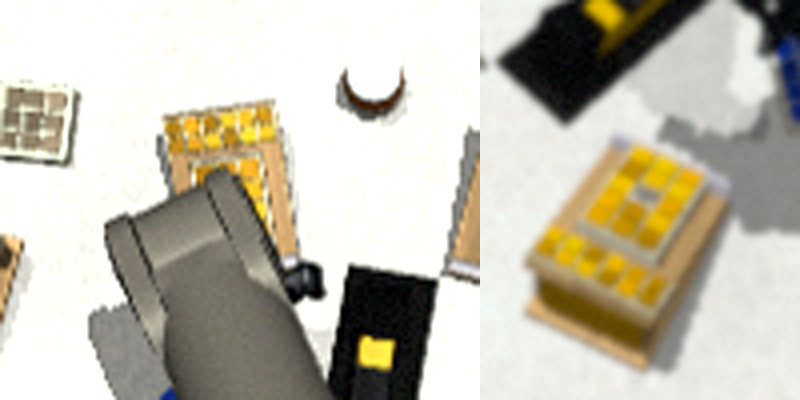

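Top and scene views both show the yellow panel seated square on its easel. Green next.

Request:
carry_out --pt "-2 3.9 0 0 1" --pt "-2.1 4 0 0 1" --pt "-2.1 4 0.3 0 1" --pt "-2.1 4 0.5 0 1" --pt "-2.1 4 0.5 0 1" --pt "-2.1 4 0.5 0 1" --pt "-2.5 3.8 0.6 0 1" --pt "0 0 0 8.4 1" --pt "0 0 0 8.3 1" --pt "0 0 0 8.3 1" --pt "0 0 0 8.3 1" --pt "0 0 0 0 1"

```text
t: 16.6
eef_pos: [0.4218, -0.1802, 0.1149]
tool_rot: [0.0, 0.976, -0.217, 0.001]
contact_force: [0.3, 0.3, 0.6]
gripper_width: 1.005
grasp_force: 0.0
```

Request:
carry_out --pt "0 0 3 0 1" --pt "0 0 3 0 1" --pt "0 0 0 0 1" --pt "0 0 0 0 1"

```text
t: 17.0
eef_pos: [0.4207, -0.1798, 0.0547]
tool_rot: [-0.0, 0.977, -0.215, -0.0]
contact_force: [0.1, 0.5, 1.0]
gripper_width: 0.997
grasp_force: 0.0
```

```bash
python3 -c "
from h import *
j=look('scene');print([x[:2] for x in find(j,'scene',.016).get('green',[])])
go((0.4211,-0.1799,-.0345),-25)"
```

```text
[(array([ 0.4437, -0.1907]), np.float64(49.0))]
t 17.1 shift cm [-0.03 -0.    8.99] turn 0.1 | now [ 0.4213 -0.18    0.0554] -24.9 q7 -1.79
```

Request:
carry_out --pt "0 0 3 0 1" --pt "0 0 3 0 1" --pt "0 0 2 0 1" --pt "0 0 0.9 0 1" --pt "0 0 0 0 0.7" --pt "0 0 0 0 0.4" --pt "0 0 0 0 0.1" --pt "0 0 0 0 0" --pt "0 0 0 0 0" --pt "0 0 0 0 0"

```text
t: 18.05
eef_pos: [0.4213, -0.1801, -0.0332]
tool_rot: [0.0, 0.976, -0.216, 0.001]
contact_force: [-2.5, -0.3, 7.0]
gripper_width: 0.74
grasp_force: 28.7
```

Request:
carry_out --pt "0 0 -0.5 0 0" --pt "0 0 -3 0 0" --pt "0 0 -4 0 0" --pt "0 0 -4 0 0" --pt "0 0 -3.5 0 0" --pt "0 0 0 0 0" --pt "0 0 0 0 0"

```text
t: 18.75
eef_pos: [0.4204, -0.1799, 0.1163]
tool_rot: [0.0, 0.976, -0.216, 0.001]
contact_force: [-0.8, -0.5, -1.4]
gripper_width: 0.74
grasp_force: 29.2
```

```bash
python3 -c "
from h import *
drop('green',z=.115)"
```

```text
t 18.8 shift cm [18.24 18.48  0.16] turn -28.8 | now [ 0.4204 -0.1799  0.1163] -25.0 q7 -1.77
```

Request:
carry_out --pt "2 2 0 0 0" --pt "3 3 0 0 0" --pt "3 3 0 0 0" --pt "3 3 0 0 0" --pt "3 3.1 0 0 0" --pt "2.5 2.5 0 0 0" --pt "1.75 1.9 0 0 0" --pt "0 0 0 -7.2 0" --pt "0 0 0 -7.2 0" --pt "0 0 0 -7.2 0" --pt "0 0 0 -7.2 0" --pt "0 0 0 0 0"

```text
t: 19.95
eef_pos: [0.5062, -0.4236, 0.113]
tool_rot: [-0.001, 0.999, 0.034, -0.002]
contact_force: [-0.7, 0.0, -1.9]
gripper_width: 0.736
grasp_force: 29.2
```

Request:
carry_out --pt "0 0 2 0 0" --pt "0 0 2 0 0" --pt "0 0 2 0 0" --pt "0 0 0.5 0 0" --pt "0 0 0 0 0" --pt "0 0 0 0 0"

```text
t: 20.55
eef_pos: [0.508, -0.4246, 0.0509]
tool_rot: [0.0, 0.999, 0.033, 0.0]
contact_force: [0.2, -1.2, -1.0]
gripper_width: 0.74
grasp_force: 29.2
```

```bash
python3 -c "
from h import *
drop('green',z=.0205)"
```

```text
t 20.6 shift cm [-0.02 -0.02  3.04] turn -0.0 | now [ 0.508  -0.4246  0.0509] 3.8 q7 -0.98
```

Request:
carry_out --pt "-0.1 0 0.5 0 0" --pt "0 0 0.3 0 0" --pt "0 0 0.3 0 0" --pt "0 0 0.3 0 0" --pt "0 0 0.3 0 0" --pt "0 0 0.3 0 0" --pt "0 0 0.3 0 0" --pt "0 0 0.3 0 0" --pt "0 0 0.2 0 0" --pt "0 0 0.2 0 0" --pt "0 0 0 0 0"

```text
t: 21.65
eef_pos: [0.5053, -0.4249, 0.0203]
tool_rot: [-0.0, 0.999, 0.033, -0.001]
contact_force: [-5.3, 0.7, 1.9]
gripper_width: 0.73
grasp_force: 31.4
```

Request:
carry_out --pt "-0.1 0 0.05 0 0" --pt "-0.1 0 0.05 0 0" --pt "0 0 0 0 0"

```text
t: 21.95
eef_pos: [0.5054, -0.425, 0.0201]
tool_rot: [0.0, 0.999, 0.033, 0.001]
contact_force: [-1.8, 0.2, 3.4]
gripper_width: 0.737
grasp_force: 31.6
```

Request:
carry_out --pt "-0.1 0 0.05 0 0" --pt "-0.1 0 0.05 0 0" --pt "0 0 0 0 0"

```text
t: 22.25
eef_pos: [0.5053, -0.425, 0.02]
tool_rot: [0.001, 0.999, 0.034, 0.002]
contact_force: [0.0, 0.3, 6.8]
gripper_width: 0.736
grasp_force: 31.8
```

Request:
carry_out --pt "-0.1 0 0 0 0" --pt "-0.15 0 0 0 0" --pt "-0.15 0 0 0 0" --pt "0 0 0 0 0"

```text
t: 22.65
eef_pos: [0.5052, -0.4248, 0.0201]
tool_rot: [0.002, 0.999, 0.035, 0.005]
contact_force: [9.9, -0.3, 1.0]
gripper_width: 0.735
grasp_force: 31.1
```

Request:
carry_out --pt "0 0 0 0 0.6" --pt "0 0 0 0 0.8" --pt "0 0 0 0 1" --pt "0 0 0 0 1" --pt "0 0 -1 0 1" --pt "0 0 -3 0 1" --pt "0 0 -4 0 1" --pt "0 0 -4 0 1" --pt "-4 0 0 0 1" --pt "-4 0 0 0 1" --pt "0 0 0 0 1"

```text
t: 23.75
eef_pos: [0.4121, -0.4326, 0.1393]
tool_rot: [0.001, 1.0, 0.03, -0.002]
contact_force: [0.0, -1.0, 0.5]
gripper_width: 1.003
grasp_force: 0.0
```

```bash
cat >> h.py <<'E'
def seated(j,k):
    "panel mosaic on easel k in camera scene: expected vs seen pixel centroid"
    (x,y),u=SEAT[k]; r=np.radians(u); U=np.array([np.cos(r),np.sin(r),0]); N=-.4226*U+[0,0,.9063]; X=.9063*U+[0,0,.4226]; V=np.array([-U[1],U[0],0])
    L=np.array([x,y,.054])+.016*N; out=[]
    for n,im in j.items():
        m=mask(im,k); c=np.array([L+a*.049*X+b*.031*V for a,b in((-1,-1),(1,-1),(1,1),(-1,1))])
        roi=np.zeros_like(m); cv2.fillConvexPoly(roi,np.array([L+a*.054*X+b*.042*V for a,b in((-1,-1),(1,-1),(1,1),(-1,1))] and proj(n,[L+a*.054*X+b*.042*V for a,b in((-1,-1),(1,-1),(1,1),(-1,1))])).round().astype(np.int32),1)
        p=np.argwhere(m&roi)[:,::-1]; o,v=ray(n,p); s=((L-o)@N)/(v@N); P=o+v*s[:,None]-L; q=np.c_[P@X,P@V]*1000
        cc,an,sz=pca(q); out.append((n,len(p),"slope/across mm",cc.round(1),"angle",round((an+90)%180-90,1),sz.round(0)))
    print(k,out)
E
python3 -c "
from h import *
i=look('top','t6');j=look('scene','s6')
seated(dict(top=i,scene=j),'green');seated(dict(top=i,scene=j),'yellow')
for k in ('blue','red'): print(k,find(i).get(k),[x[:2] for x in find(j,'scene',.016).get(k,[])])
go((0.4177,.1577,.115),46.2)"
```

```text
green [('top', 233, 'slope/across mm', array([-4. ,  0.5]), 'angle', np.float64(8.2), array([92., 60.])), ('scene', 144, 'slope/across mm', array([-1.4,  1.4]), 'angle', np.float64(6.3), array([88., 53.]))]
yellow [('top', 207, 'slope/across mm', array([-5.4, -2.1]), 'angle', np.float64(7.5), array([88., 61.])), ('scene', 345, 'slope/across mm', array([ 0.5, -0.8]), 'angle', np.float64(2.0), array([95., 58.]))]
blue [(array([0.5852, 0.3991]), np.float64(75.4), array([98., 26.]), array([205.4, 170.7])), (array([0.4177, 0.1577]), np.float64(46.2), array([99., 57.]), array([269.7, 217.3]))] [(array([ 0.6123, -0.8777]), np.float64(179.9)), (array([ 0.545 , -0.6113]), np.float64(58.8)), (array([0.4172, 0.1597]), np.float64(46.4)), (array([ 0.9835, -0.2747]), np.float64(87.3)), (array([0.5433, 0.3832]), np.float64(76.9))]
red [(array([ 0.6873, -0.1489]), np.float64(76.3), array([96., 31.]), array([354.3, 145.5])), (array([0.3391, 0.3035]), np.float64(-155.2), array([99., 57.]), array([229.5, 238.2]))] [(array([ 0.6486, -0.1812]), np.float64(77.6)), (array([0.3392, 0.305 ]), np.float64(-157.4))]
t 23.9 shift cm [  3.8  -58.76   2.4 ] turn -42.5 | now [ 0.4178 -0.4311  0.1395] 3.7 q7 -0.86
```

Request:
carry_out --pt "0.3 -2.5 0 0 1" --pt "0.3 -4.5 0 0 1" --pt "0.3 -4.8 0 0 1" --pt "0.3 -4.8 0 0 1" --pt "0.3 -4.8 0 0 1" --pt "0.3 -4.8 0 0 1" --pt "0.3 -4.8 0 0 1" --pt "0.3 -4.8 0 0 1" --pt "0.3 -4.8 0 0 1" --pt "0.3 -4.8 0 0 1" --pt "0.3 -4.8 0 0 1" --pt "0.3 -4.8 0 0 1"

```text
t: 25.05
eef_pos: [0.4182, 0.1241, 0.1392]
tool_rot: [-0.0, 0.999, 0.034, 0.001]
contact_force: [0.7, -0.8, 0.5]
gripper_width: 0.999
grasp_force: 0.0
```

Request:
carry_out --pt "0.2 -3.76 0 0 1" --pt "0 0 0 -8.5 1" --pt "0 0 0 -8.5 1" --pt "0 0 0 -8.5 1" --pt "0 0 0 -8.5 1" --pt "0 0 0 -8.5 1" --pt "0 0 4 0 1" --pt "0 0 4 0 1" --pt "0 0 0 0 1" --pt "0 0 0 0 1"

```text
t: 26.05
eef_pos: [0.4173, 0.1596, 0.059]
tool_rot: [-0.0, 0.919, 0.394, -0.0]
contact_force: [1.3, -0.0, 0.5]
gripper_width: 0.998
grasp_force: 0.0
```

```bash
python3 -c "
from h import *
i=look('top');j=look('scene')
seated(dict(top=i,scene=j),'green')
print([x[:2] for x in find(j,'scene',.016).get('blue',[])])
go((0.4177,.1577,-.0345),46.2)"
```

```text
green [('top', 231, 'slope/across mm', array([-4.9,  0.2]), 'angle', np.float64(7.5), array([90., 60.])), ('scene', 149, 'slope/across mm', array([-1.6,  1.6]), 'angle', np.float64(4.6), array([90., 53.]))]
[(array([ 0.6097, -0.8775]), np.float64(-177.9)), (array([ 0.5451, -0.6111]), np.float64(59.4)), (array([0.4173, 0.1593]), np.float64(46.9)), (array([0.5435, 0.3835]), np.float64(76.7))]
t 26.1 shift cm [-0.25  0.05  9.48] turn 0.2 | now [0.4188 0.1597 0.0603] 46.4 q7 -1.56
```

Request:
carry_out --pt "-0.2 0 3 0 1" --pt "0 0 3 0 1" --pt "0 0 2.5 0 1" --pt "0 0 0.95 0 1" --pt "0 0 0 0 0.7" --pt "0 0 0 0 0.4" --pt "0 0 0 0 0.1" --pt "0 0 0 0 0" --pt "0 0 0 0 0" --pt "0 0 0 0 0"

```text
t: 27.15
eef_pos: [0.4172, 0.1576, -0.0346]
tool_rot: [0.0, 0.919, 0.393, 0.001]
contact_force: [-0.9, 0.5, 8.4]
gripper_width: 0.736
grasp_force: 28.9
```

Request:
carry_out --pt "0 0 -0.5 0 0" --pt "0 0 -3 0 0" --pt "0 0 -4 0 0" --pt "0 0 -4 0 0" --pt "0 0 -3.5 0 0" --pt "0 0 0 0 0" --pt "0 0 0 0 0"

```text
t: 27.85
eef_pos: [0.4164, 0.1566, 0.1148]
tool_rot: [0.0, 0.919, 0.393, 0.001]
contact_force: [-0.2, -1.1, -2.2]
gripper_width: 0.74
grasp_force: 29.4
```

```bash
python3 -c "
from h import *
drop('blue',z=.115)"
```

```text
t 27.9 shift cm [24.02 -9.89 -0.  ] turn 60.9 | now [0.4164 0.1566 0.1148] 46.3 q7 -1.47
```

The short turn would bring joint 7 close to its limit, so I'll take the long way round (-119.1°), which is equivalent for this panel.

Request:
carry_out --pt "2.5 -1 0 0 0" --pt "3.5 -1.5 0 0 0" --pt "4 -1.6 0 0 0" --pt "4 -1.7 0 0 0" --pt "4 -1.7 0 0 0" --pt "3.5 -1.4 0 0 0" --pt "2.5 -1 0 0 0" --pt "0 0 0 -8.5 0" --pt "0 0 0 -8.5 0" --pt "0 0 0 -8.5 0" --pt "0 0 0 -8.5 0" --pt "0 0 0 -8.5 0"

```text
t: 29.05
eef_pos: [0.5089, 0.3979, 0.1115]
tool_rot: [-0.0, 0.712, 0.702, -0.002]
contact_force: [-1.0, 0.5, -2.6]
gripper_width: 0.741
grasp_force: 29.4
```

Request:
carry_out --pt "0 0 0 -8.5 0" --pt "0 0 0 -8.5 0" --pt "0 0 0 -8.5 0" --pt "0 0 0 -8.5 0" --pt "0 0 0 -8.5 0" --pt "0 0 0 -8.5 0" --pt "0 0 0 -8.5 0" --pt "0 0 0 -8.5 0" --pt "0 0 0 -8.5 0" --pt "0 0 0 0 0" --pt "0 0 0 0 0"

```text
t: 30.15
eef_pos: [0.5093, 0.3984, 0.1124]
tool_rot: [-0.001, 0.129, 0.992, -0.001]
contact_force: [-0.3, 0.9, -2.3]
gripper_width: 0.739
grasp_force: 29.3
```

```bash
python3 -c "
from h import *
drop('blue',z=.05)"
```

```text
t 30.1 shift cm [-0.15  0.07  6.23] turn -0.3 | now [0.5093 0.3984 0.1124] 165.1 q7 0.02
```

Request:
carry_out --pt "-0.1 0.05 2 0 0" --pt "0 0 2 -0.3 0" --pt "0 0 2 0 0" --pt "0 0 0.3 0 0" --pt "0 0 0 0 0" --pt "0 0 0 0 0"

```text
t: 30.75
eef_pos: [0.5112, 0.3998, 0.0514]
tool_rot: [0.0, 0.125, 0.992, 0.0]
contact_force: [0.3, -0.0, -1.6]
gripper_width: 0.738
grasp_force: 29.3
```

```bash
python3 -c "
from h import *
drop('blue',z=.0205)"
```

```text
t 30.8 shift cm [ 0.02 -0.13  3.09] turn 0.2 | now [0.5112 0.3998 0.0514] 165.6 q7 -0.02
```

Request:
carry_out --pt "0.05 -0.12 0.5 0 0" --pt "0 0 0.3 0 0" --pt "0 0 0.3 0 0" --pt "0 0 0.3 0 0" --pt "0 0 0.3 0 0" --pt "0 0 0.3 0 0" --pt "0 0 0.3 0 0" --pt "0 0 0.3 0 0" --pt "0 0 0.3 0 0" --pt "0 0 0.2 0 0" --pt "0 0 0 0 0"

```text
t: 31.85
eef_pos: [0.509, 0.3985, 0.0198]
tool_rot: [-0.001, 0.124, 0.992, -0.0]
contact_force: [-5.6, -1.0, 2.1]
gripper_width: 0.736
grasp_force: 31.3
```

Request:
carry_out --pt "0.1 0 0.05 0 0" --pt "0.1 0 0.05 0 0" --pt "0.1 0 0 0 0" --pt "0.1 0 0 0 0" --pt "0 0 0 0 0"

```text
t: 32.35
eef_pos: [0.5076, 0.3993, 0.0192]
tool_rot: [0.001, 0.125, 0.992, 0.0]
contact_force: [1.7, -0.1, 1.5]
gripper_width: 0.738
grasp_force: 31.2
```

Request:
carry_out --pt "0.1 0 0 0 0" --pt "0.1 0 0 0 0" --pt "0 0 0 0 0"

```text
t: 32.65
eef_pos: [0.5075, 0.3993, 0.0193]
tool_rot: [0.002, 0.126, 0.992, 0.0]
contact_force: [8.1, 0.2, -1.0]
gripper_width: 0.741
grasp_force: 31.0
```

Lip reached. Release and back off toward the red panel.

Request:
carry_out --pt "0 0 0 0 0.6" --pt "0 0 0 0 0.8" --pt "0 0 0 0 1" --pt "0 0 0 0 1" --pt "0 0 -1 0 1" --pt "0 0 -3 0 1" --pt "0 0 -4 0 1" --pt "0 0 -4 0 1" --pt "4 0 0 0 1" --pt "4 0 0 0 1" --pt "0 0 0 0 1"

```text
t: 33.75
eef_pos: [0.4205, 0.4222, 0.141]
tool_rot: [-0.0, 0.12, 0.993, 0.001]
contact_force: [-0.4, 0.2, 0.5]
gripper_width: 1.003
grasp_force: 0.0
```

```bash
python3 -c "
from h import *
i=look('top');j=look('scene')
for k in ('green','yellow','blue'): seated(dict(top=i,scene=j),k)
print([x[:2] for x in find(j,'scene',.016).get('red',[])],find(i).get('red'))
go((.3392,.3035,.06),25.1)"
```

```text
green [('top', 232, 'slope/across mm', array([-4.3,  0.7]), 'angle', np.float64(9.2), array([91., 60.])), ('scene', 152, 'slope/across mm', array([0.4, 1.3]), 'angle', np.float64(3.3), array([91., 53.]))]
yellow [('top', 210, 'slope/across mm', array([-5.3, -2. ]), 'angle', np.float64(8.4), array([87., 62.])), ('scene', 349, 'slope/across mm', array([ 0.7, -0.6]), 'angle', np.float64(0.3), array([95., 58.]))]
blue [('top', 281, 'slope/across mm', array([ 2.4, -1.8]), 'angle', np.float64(0.6), array([100.,  60.])), ('scene', 313, 'slope/across mm', array([ 1.8, -1.2]), 'angle', np.float64(0.9), array([99., 58.]))]
[(array([ 0.6487, -0.1811]), np.float64(77.5)), (array([0.3306, 0.2976]), np.float64(-168.7))] [(array([ 0.6872, -0.1491]), np.float64(76.4), array([96., 31.]), array([354.3, 145.5]))]
t 33.9 shift cm [  5.59 -13.44   7.98] turn -39.3 | now [0.4262 0.42   0.1399] 165.8 q7 -0.09
```

Request:
carry_out --pt "1.4 -3.3 0 0 1" --pt "1.4 -3.4 0 0 1" --pt "1.4 -3.4 0 0 1" --pt "1.4 -3.35 0 0 1" --pt "0 0 2 -7.9 1" --pt "0 0 2 -7.9 1" --pt "0 0 2 -7.9 1" --pt "0 0 1 -7.8 1" --pt "0 0 1 -7.8 1" --pt "0 0 0 0 1" --pt "0 0 0 0 1"

```text
t: 34.95
eef_pos: [0.3401, 0.3031, 0.0592]
tool_rot: [-0.0, -0.214, 0.977, 0.0]
contact_force: [0.0, 0.4, 0.2]
gripper_width: 0.997
grasp_force: 0.0
```

```bash
python3 -c "
from h import *
j=look('scene');print([x[:3] for x in find(j,'scene',.016).get('red',[])])
go((.3392,.3035,-.0345),25.1)"
```

```text
[(array([ 0.6488, -0.1815]), np.float64(77.4), array([98., 25.])), (array([0.3445, 0.3073]), np.float64(-156.2), array([95., 61.]))]
t 35.0 shift cm [0.08 0.05 9.4 ] turn -0.4 | now [0.3401 0.3033 0.0595] -155.3 q7 0.4
```

Request:
carry_out --pt "0 0 3 0 1" --pt "0 0 3 0 1" --pt "0 0 2.5 0 1" --pt "0 0 0.9 0 1" --pt "0 0 0 0 0.7" --pt "0 0 0 0 0.4" --pt "0 0 0 0 0.1" --pt "0 0 0 0 0" --pt "0 0 0 0 0" --pt "0 0 0 0 0"

```text
t: 36.0
eef_pos: [0.34, 0.3039, -0.0337]
tool_rot: [0.001, -0.216, 0.976, 0.001]
contact_force: [-1.3, -0.0, 8.3]
gripper_width: 0.736
grasp_force: 29.0
```

Request:
carry_out --pt "0 0 -0.5 0 0" --pt "0 0 -3 0 0" --pt "0 0 -4 0 0" --pt "0 0 -4 0 0" --pt "0 0 -3.5 0 0" --pt "0 0 0 0 0" --pt "0 0 0 0 0"

```text
t: 36.7
eef_pos: [0.34, 0.3025, 0.1152]
tool_rot: [0.001, -0.215, 0.977, -0.0]
contact_force: [-0.0, 0.0, -2.0]
gripper_width: 0.738
grasp_force: 29.6
```

```bash
python3 -c "
from h import *
drop('red',z=.115)"
```

```text
t 36.7 shift cm [ -6.13 -50.16   0.09] turn 37.9 | now [0.34   0.3025 0.1152] -155.1 q7 0.51
```

Request:
carry_out --pt "-0.3 -2.5 0 0 0" --pt "-0.5 -4 0 0 0" --pt "-0.6 -4.7 0 0 0" --pt "-0.6 -4.7 0 0 0" --pt "-0.6 -4.7 0 0 0" --pt "-0.6 -4.7 0 0 0" --pt "-0.6 -4.7 0 0 0" --pt "-0.6 -4.7 0 0 0" --pt "-0.6 -4.7 0 0 0" --pt "-0.5 -4.3 0 0 0" --pt "-0.4 -3.5 0 0 0" --pt "-0.2 -2.9 0 0 0"

```text
t: 37.9
eef_pos: [0.6055, -0.1282, 0.1121]
tool_rot: [-0.002, -0.215, 0.977, 0.0]
contact_force: [0.5, 0.6, -1.7]
gripper_width: 0.736
grasp_force: 29.6
```

Request:
carry_out --pt "0 0 0 7.6 0" --pt "0 0 0 7.6 0" --pt "0 0 0 7.6 0" --pt "0 0 0 7.6 0" --pt "0 0 0 7.5 0" --pt "0 0 0 0 0" --pt "0 0 0 0 0"

```text
t: 38.6
eef_pos: [0.605, -0.1255, 0.1135]
tool_rot: [-0.001, 0.111, 0.994, -0.0]
contact_force: [0.1, 0.1, -2.6]
gripper_width: 0.732
grasp_force: 29.6
```

```bash
python3 -c "
from h import *
drop('red',z=.05)"
```

```text
t 38.6 shift cm [-0.2  -0.08  6.35] turn 0.3 | now [ 0.605  -0.1255  0.1135] 167.3 q7 0.89
```

Request:
carry_out --pt "-0.15 -0.08 2 0.3 0" --pt "0 0 2 0 0" --pt "0 0 2 0 0" --pt "0 0 0.3 0 0" --pt "0 0 0 0 0" --pt "0 0 0 0 0"

```text
t: 39.2
eef_pos: [0.6078, -0.1263, 0.0524]
tool_rot: [0.0, 0.115, 0.993, 0.0]
contact_force: [0.4, 0.3, -2.3]
gripper_width: 0.734
grasp_force: 29.6
```

```bash
python3 -c "
from h import *
drop('red',z=.0205)"
```

```text
t 39.2 shift cm [ 0.1  -0.08  3.19] turn -0.2 | now [ 0.6078 -0.1263  0.0524] 166.8 q7 0.83
```

Request:
carry_out --pt "0.1 -0.05 0.5 0 0" --pt "0 0 0.3 0 0" --pt "0 0 0.3 0 0" --pt "0 0 0.3 0 0" --pt "0 0 0.3 0 0" --pt "0 0 0.3 0 0" --pt "0 0 0.3 0 0" --pt "0 0 0.3 0 0" --pt "0 0 0.3 0 0" --pt "0 0 0.3 0 0" --pt "0 0 0 0 0"

```text
t: 40.3
eef_pos: [0.6053, -0.1268, 0.0198]
tool_rot: [-0.001, 0.115, 0.993, -0.0]
contact_force: [-4.7, -0.1, 1.3]
gripper_width: 0.736
grasp_force: 31.7
```

Request:
carry_out --pt "0.1 0 0.05 0 0" --pt "0.1 0 0.05 0 0" --pt "0.1 0 0 0 0" --pt "0.1 0 0 0 0" --pt "0 0 0 0 0"

```text
t: 40.8
eef_pos: [0.6042, -0.1263, 0.0195]
tool_rot: [0.002, 0.116, 0.993, 0.0]
contact_force: [5.5, -1.5, -0.0]
gripper_width: 0.735
grasp_force: 31.4
```

Request:
carry_out --pt "0.1 0 0 0 0" --pt "0.1 0 0 0 0" --pt "0 0 0 0 0"

```text
t: 41.1
eef_pos: [0.6039, -0.1263, 0.02]
tool_rot: [0.003, 0.116, 0.993, 0.0]
contact_force: [8.3, -1.9, -1.4]
gripper_width: 0.741
grasp_force: 31.3
```

Request:
carry_out --pt "0 0 0 0 0.6" --pt "0 0 0 0 0.8" --pt "0 0 0 0 1" --pt "0 0 0 0 1" --pt "0 0 -1 0 1" --pt "0 0 -3 0 1" --pt "0 0 -4 0 1" --pt "0 0 -4 0 1" --pt "4.5 2 0 0 1" --pt "4.5 4 0 0 1" --pt "4.5 4 0 0 1" --pt "4.5 4 0 0 1"

```text
t: 42.3
eef_pos: [0.4735, 0.0284, 0.1397]
tool_rot: [0.0, 0.116, 0.993, -0.0]
contact_force: [0.3, 0.8, 0.9]
gripper_width: 1.0
grasp_force: 0.0
```

Request:
carry_out --pt "2 4 0 0 1" --pt "0 4.5 0 0 1" --pt "0 4.5 0 0 1" --pt "0 4.5 0 0 1" --pt "0 0 0 0 1"

```text
t: 42.8
eef_pos: [0.4949, 0.2105, 0.141]
tool_rot: [0.001, 0.111, 0.994, 0.003]
contact_force: [-0.6, 0.6, -0.0]
gripper_width: 0.995
grasp_force: 0.0
```

```bash
python3 -c "
from h import *
i=look('top','t7');j=look('scene','s7')
for k in SEAT: seated(dict(top=i,scene=j),k)
a=cv2.resize(i[120:260,170:460],(800,386),interpolation=cv2.INTER_CUBIC)
b=cv2.resize(j[120:320,170:470],(320,213),interpolation=cv2.INTER_CUBIC)
c=np.zeros((600,800,3),np.uint8);c[:386]=a;c[387:600,:320]=b
c[387:600,330:543]=cv2.resize(j[130:190,185:245],(213,213),interpolation=cv2.INTER_CUBIC)
c[387:600,550:763]=cv2.resize(j[190:250,225:285],(213,213),interpolation=cv2.INTER_CUBIC)
cv2.imwrite('pics/c7.png',cv2.convertScaleAbs(c[:,:,::-1],alpha=1.9))
hsv=cv2.cvtColor(i,cv2.COLOR_RGB2HSV).astype(int)
for a,ce,l in blobs((hsv[...,2]<45).astype(np.uint8),7,800):
    if 280<ce[0]<340 and 150<ce[1]<250: print('mat',pca(cast('top',np.argwhere(l)[:,::-1],.003)[:,:2]))
ym=((hsv[...,0]>18)&(hsv[...,0]<36)&(hsv[...,1]>110)&(hsv[...,2]>60)).astype(np.uint8); ym[:,:295]=0; ym[:,330:]=0; ym[:175]=0; ym[240:]=0
p=cast('top',np.argwhere(ym)[:,::-1],.036)[:,:2]; print('yellow',len(p),cv2.minAreaRect((p*1000).astype(np.float32)))
"
```

```text
blue [('top', 281, 'slope/across mm', array([ 2.4, -1.9]), 'angle', np.float64(0.8), array([100.,  60.])), ('scene', 319, 'slope/across mm', array([ 2.2, -1.3]), 'angle', np.float64(0.6), array([98., 58.]))]
green [('top', 237, 'slope/across mm', array([-3.9,  0.2]), 'angle', np.float64(6.5), array([92., 60.])), ('scene', 149, 'slope/across mm', array([-0.2,  1.4]), 'angle', np.float64(6.1), array([89., 53.]))]
yellow [('top', 207, 'slope/across mm', array([-6.2, -2. ]), 'angle', np.float64(4.5), array([86., 63.])), ('scene', 354, 'slope/across mm', array([ 1.4, -0.5]), 'angle', np.float64(1.1), array([96., 58.]))]
red [('top', 337, 'slope/across mm', array([ 2.6, -1.4]), 'angle', np.float64(-1.3), array([101.,  60.])), ('scene', 326, 'slope/across mm', array([ 2. , -0.8]), 'angle', np.float64(-1.3), array([101.,  58.]))]
yellow 64 ((489.93524169921875, -0.9083232879638672), (30.318300247192383, 26.197784423828125), 81.38777923583984)
```

View pics/c7.png

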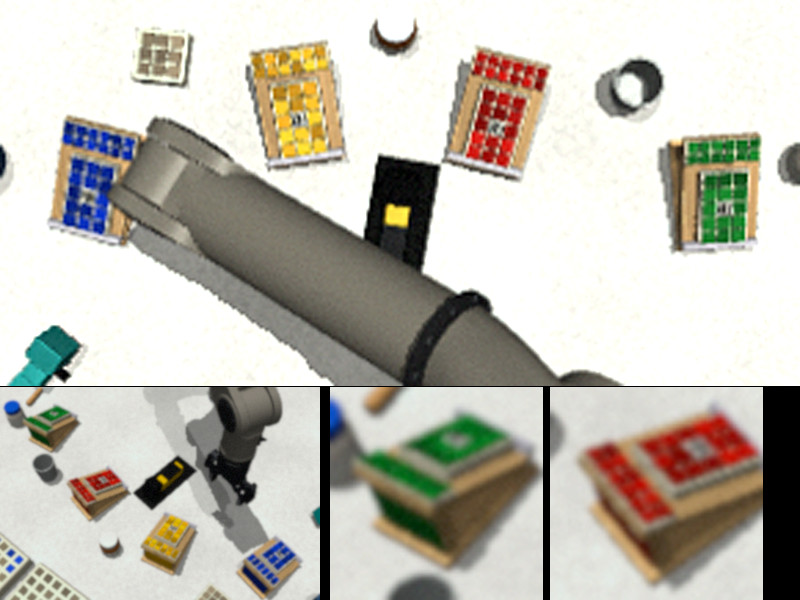

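All four panels are seated square against their lips. Nothing else has moved, and the scanner is still on its mat. Next I'll fetch the scanner.

```bash
python3 -c "
from h import *
go((.456,.0026,.06),170.8)"
```

```text
t 42.9 shift cm [ -0.75 -20.48   7.95] turn -3.8 | now [0.4949 0.2037 0.1396] 167.0 q7 0.3
```

Request:
carry_out --pt "-0.1 -3 0 0 1" --pt "-0.15 -4.5 0 0 1" --pt "-0.2 -4.5 0 0 1" --pt "-0.2 -4.5 0 0 1" --pt "-0.1 -4 0 0 1" --pt "0 0 2 -3.8 1" --pt "0 0 3 0 1" --pt "0 0 3 0 1" --pt "0 0 0 0 1" --pt "0 0 0 0 1"

```text
t: 43.9
eef_pos: [0.4554, -0.0001, 0.0595]
tool_rot: [-0.0, 0.083, 0.997, -0.0]
contact_force: [-0.5, -0.2, 0.7]
gripper_width: 1.001
grasp_force: 0.0
```

```bash
python3 -c "
from h import *
go((.456,.0026,-.033),170.8)
j=look('scene','s8')
ym=((lambda h:(h[...,0]>18)&(h[...,0]<36)&(h[...,1]>110)&(h[...,2]>60))(cv2.cvtColor(j,cv2.COLOR_RGB2HSV))).astype(np.uint8)
q=proj('scene',[[.46,0,.03]])[0].astype(int)
cv2.imwrite('pics/c8.png',cv2.convertScaleAbs(cv2.resize(j[q[1]-50:q[1]+40,q[0]-60:q[0]+60],(800,600),interpolation=cv2.INTER_CUBIC)[:,:,::-1],alpha=2.5))"
```

```text
t 43.9 shift cm [-0.02  0.28  9.25] turn -0.3 | now [ 4.554e-01 -1.000e-04  5.950e-02] 170.5 q7 0.61
```

View pics/c8.png

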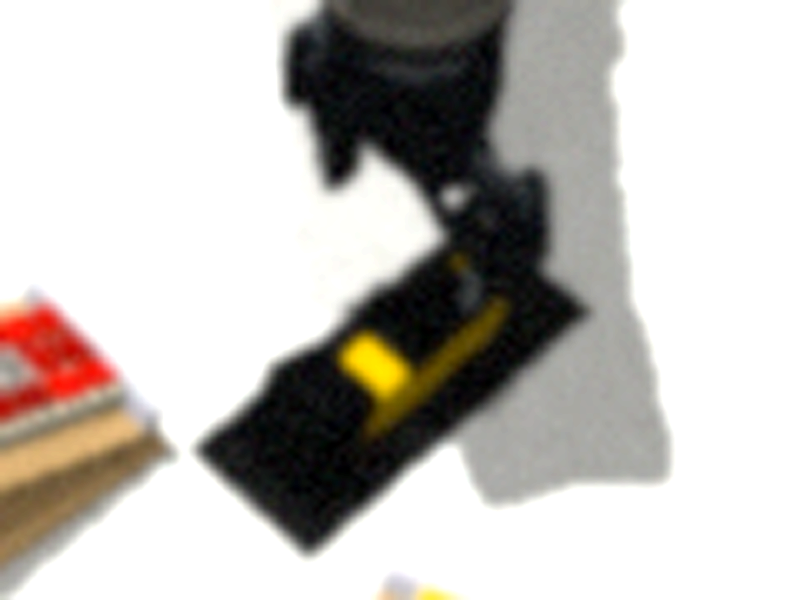

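The gripper straddles the handle, at about (440,330) in the crop, with the head at the far end near (310,400). Descend and grip.

Request:
carry_out --pt "0 0.2 3 -0.3 1" --pt "0 0 3 0 1" --pt "0 0 2 0 1" --pt "0 0 1 0 1" --pt "0 0 0.25 0 1" --pt "0 0 0 0 1" --force 60

```text
t: 44.55
eef_pos: [0.4571, 0.0027, -0.0325]
tool_rot: [0.001, 0.08, 0.997, 0.0]
contact_force: [-0.1, 0.1, 0.3]
gripper_width: 0.997
grasp_force: 0.0
```

Request:
carry_out --pt "0 0 0 0 0.3" --pt "0 0 0 0 0" --pt "0 0 0 0 -0.3" --pt "0 0 0 0 -0.6" --pt "0 0 0 0 -1" --pt "0 0 0 0 -1" --pt "0 0 0 0 -1" --pt "0 0 0 0 -1"

```text
t: 45.35
eef_pos: [0.4567, 0.0028, -0.0329]
tool_rot: [0.001, 0.08, 0.997, -0.0]
contact_force: [-1.2, 0.3, 6.7]
gripper_width: 0.368
grasp_force: 59.6
```

Request:
carry_out --pt "0 0 -1 0 -1" --pt "0 0 -3 0 -1" --pt "0 0 -4 0 -1" --pt "0 0 -4 0 -1" --pt "0 0 -3.3 0 -1" --pt "0 0 0 0 -1" --pt "0 0 0 0 -1"

```text
t: 46.05
eef_pos: [0.456, 0.0021, 0.1197]
tool_rot: [0.0, 0.08, 0.997, -0.001]
contact_force: [0.3, -0.9, -2.2]
gripper_width: 0.365
grasp_force: 59.9
```

```bash
cat >> h.py <<'E'
OFF=dict(blue=(2.2,-1.5),green=(0,.8),yellow=(1,-1),red=(2.2,-1))
def scan(k,z=.079):
    (x,y),u=SEAT[k]; r=np.radians(u); U=np.array([np.cos(r),np.sin(r)]); V=np.array([-U[1],U[0]])
    a,b=OFF[k]; p=np.array([x,y])+(a*.9063/1000-.1134-.0095)*U+b/1000*V
    go((*p,z+a*.00042),u)
E
python3 -c "
from h import *
o=bot.get_obs();print(o['grasp_force'],o['gripper_width'])
scan('blue',.12)
j=look('scene','s9');q=proj('scene',o['eef_pos']+[.03,0,.06])[0].astype(int)
cv2.imwrite('pics/c9.png',cv2.convertScaleAbs(cv2.resize(j[q[1]-45:q[1]+45,q[0]-60:q[0]+60],(800,600),interpolation=cv2.INTER_CUBIC)[:,:,::-1],alpha=2.5))"
```

```text
59.877469539642334 0.36462882716050193
t 46.0 shift cm [12.78 40.99 -0.17] turn 5.4 | now [0.456  0.0021 0.1197] 170.8 q7 0.72
```

View pics/c9.png

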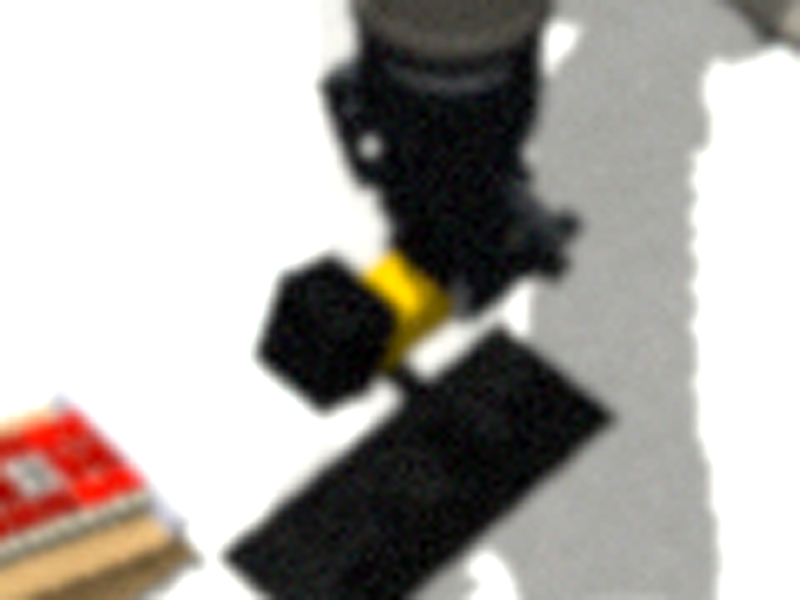

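The scanner is held level, head forward. On to blue.

Request:
carry_out --pt "0.6 2 0 0 -1" --pt "1.2 4 0 0 -1" --pt "1.4 4.5 0 0 -1" --pt "1.4 4.5 0 0 -1" --pt "1.4 4.5 0 0 -1" --pt "1.4 4.5 0 0 -1" --pt "1.4 4.5 0 0 -1" --pt "1.3 4.5 0 0 -1" --pt "1.2 4 0 0 -1" --pt "1 3 0 2.4 -1" --pt "0.4 1 0 3 -1" --pt "0 0 0 0 -1"

```text
t: 47.3
eef_pos: [0.3942, 0.4291, 0.1178]
tool_rot: [-0.001, 0.125, 0.992, -0.001]
contact_force: [-1.0, -0.4, -1.2]
gripper_width: 0.363
grasp_force: 59.8
```

Request:
carry_out --pt "0 0 0 0 -1" --pt "0 0 0 0 -1" --pt "0 0 0 0 -1"

```text
t: 47.6
eef_pos: [0.3971, 0.4262, 0.119]
tool_rot: [0.0, 0.127, 0.992, -0.001]
contact_force: [0.5, 0.1, -1.2]
gripper_width: 0.368
grasp_force: 59.8
```

```bash
python3 -c "
from h import *
i=look('top');hsv=cv2.cvtColor(i,cv2.COLOR_RGB2HSV)
for a,ce,l in blobs((hsv[...,2]<45).astype(np.uint8),5,800):
    if 280<ce[0]<340 and 150<ce[1]<250: print('mat',pca(cast('top',np.argwhere(l)[:,::-1],.003)[:,:2]))
scan('blue')"
```

```text
mat (array([ 0.47688169, -0.00146184]), np.float64(171.20377645411753), array([0.18036479, 0.08318194]))
t 47.6 shift cm [0.2  0.02 3.93] turn -0.0 | now [0.3972 0.4264 0.1192] 165.4 q7 -0.15
```

Request:
carry_out --pt "0.2 0 2 0 -1" --pt "0 0 1.5 0 -1" --pt "0 0 0.4 0 -1" --pt "0 0 0 0 -1" --pt "0 0 0 0 -1"

```text
t: 48.15
eef_pos: [0.3947, 0.4285, 0.0809]
tool_rot: [0.0, 0.127, 0.992, 0.0]
contact_force: [0.7, 0.3, -1.6]
gripper_width: 0.37
grasp_force: 59.9
```

```bash
python3 -c "
from h import *
scan('blue')
o=bot.get_obs();j=look('scene','s10');q=proj('scene',[[.50,.40,.09]])[0].astype(int)
cv2.imwrite('pics/c10.png',cv2.convertScaleAbs(cv2.resize(j[q[1]-60:q[1]+30,q[0]-60:q[0]+60],(800,600),interpolation=cv2.INTER_CUBIC)[:,:,::-1],alpha=2.5))"
```

```text
t 48.1 shift cm [-0.09 -0.12  0.1 ] turn 0.0 | now [0.3947 0.4285 0.0809] 165.4 q7 -0.19
```

View pics/c10.png

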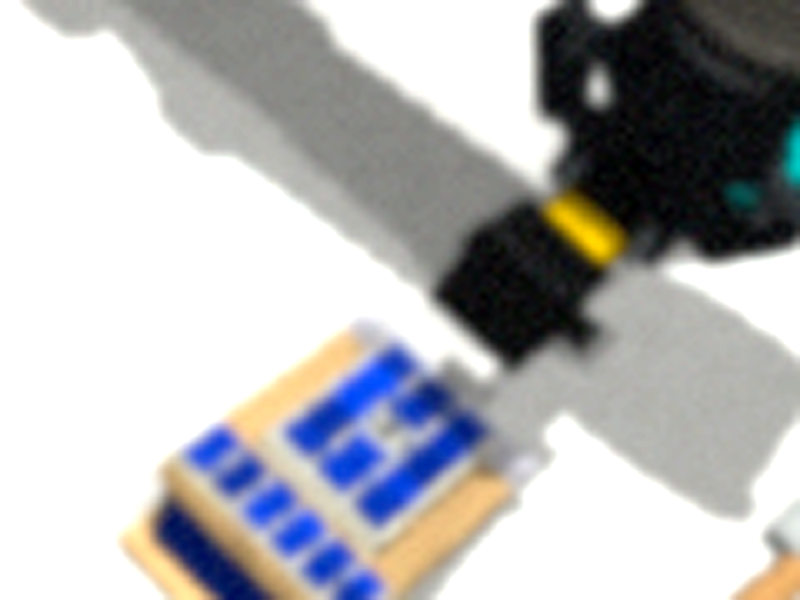

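```bash
python3 -c "
from h import *
u=np.radians(-14.6);U=np.array([np.cos(u),np.sin(u),0]);V=np.array([-U[1],U[0],0]);e=np.array([.3947,.4285,.0809])
q=proj('scene',[[.50,.40,.09]])[0].astype(int)
for dz in (.036,0.0): 
  O=e+.0095*U+[0,0,dz]
  for n,x,y,z in (('headFR',.094,-.023,.07),('headFL',.094,.023,.07),('headFRlow',.094,-.023,.017),('headFLlow',.094,.023,.017),('handle top end R',.038,-.016,.036),('handle top end L',.038,.016,.036)): print(dz,n,((proj('scene',O+x*U+y*V+[0,0,z])[0]-q+[60,60])*6.667).round())
o=[.5127,.3981,.054]; N=-.4226*U+np.array([0,0,.9063]); print('label',((proj('scene',np.array(o)+.016*N)[0]-q+[60,60])*6.667).round())"
```

```text
0.036 headFR [438. 258.]
0.036 headFL [528. 343.]
0.036 headFRlow [403. 313.]
0.036 headFLlow [488. 395.]
0.036 handle top end R [520. 225.]
0.036 handle top end L [580. 281.]
0.0 headFR [414. 296.]
0.0 headFL [500. 379.]
0.0 headFRlow [381. 347.]
0.0 headFLlow [463. 428.]
0.0 handle top end R [495. 262.]
0.0 handle top end L [553. 317.]
label [385. 430.]
```

```bash
python3 -c "
from h import *
u=np.radians(-9.2);U=np.array([np.cos(u),np.sin(u),0]);V=np.array([-U[1],U[0],0]);O=np.array([.4675,0,.003])
P=lambda n,x,y,z:proj(n,O+x/1e3*U+y/1e3*V+[0,0,z/1e3])[0].round(1)
for x in (-55,38): 
  for y in (-16,16): print(x,y,'top',P('top',x,y,36),'scene',P('scene',x,y,36))
j=cv2.imread('pics/top0.png')[:,:,::-1].copy();h=cv2.cvtColor(j,cv2.COLOR_RGB2HSV)
for n,f,(r0,r1,c0,c1) in (('top','top0',(180,235,295,330)),('scene','scene0',(180,230,300,360))):
  j=cv2.imread(f'pics/{f}.png')[:,:,::-1].copy().astype(int)
  y=(j[...,0]-j[...,2])[r0:r1,c0:c1]
  print(n); 
  for r in range(y.shape[0]):
    w=np.where(y[r]>25)[0]
    if len(w): print(r+r0,w.min()+c0,w.max()+c0,y[r].max(),end=' | ')
  print()
e=np.array([.456,.0021,.1197]);q=proj('scene',e+[.03,0,.06])[0].astype(int)
O=e+.0095*U+[0,0,.036]
for n in ((94,-23,25),(94,23,25),(94,-23,70),(94,23,70),(73,-23,70),(73,23,70),(40,-23,70),(40,23,70),(42,33,8),(42,33,0),(40,16,36)): print(n,((proj('scene',O+n[0]/1e3*U+n[1]/1e3*V+[0,0,n[2]/1e3])[0]-q+[60,45])*6.667).round())
"
```

```text
-55 -16 top [314.8 219.9] scene [333.1 189.8]
-55 16 top [306.  218.3] scene [340.1 195.6]
38 -16 top [319.3 194.5] scene [312.9 206.7]
38 16 top [310.6 192.9] scene [319.9 212.8]
top
194 310 312 80 | 195 309 318 100 | 196 309 318 97 | 197 309 318 97 | 198 309 317 101 | 199 309 317 102 | 200 309 317 99 | 201 310 317 82 | 202 315 317 36 | 217 306 309 74 | 218 306 314 102 | 219 306 314 101 | 220 307 314 84 | 221 313 313 39 | 
scene
189 334 336 32 | 190 333 337 67 | 191 333 338 90 | 192 333 339 93 | 193 334 340 92 | 194 335 341 90 | 195 337 341 83 | 196 338 341 62 | 197 339 341 41 | 198 340 340 29 | 199 339 340 34 | 200 337 339 35 | 201 336 339 36 | 202 319 338 53 | 203 318 337 88 | 204 317 336 104 | 205 317 335 109 | 206 317 334 110 | 207 317 332 112 | 208 318 331 110 | 209 320 330 102 | 210 321 329 86 | 211 322 328 64 | 212 322 327 46 | 213 322 326 39 | 214 322 325 36 | 215 322 323 32 | 
(94, -23, 25) [232. 365.]
(94, 23, 25) [306. 429.]
(94, -23, 70) [226. 304.]
(94, 23, 70) [303. 370.]
(73, -23, 70) [264. 275.]
(73, 23, 70) [340. 340.]
(40, -23, 70) [321. 230.]
(40, 23, 70) [398. 294.]
(42, 33, 8) [410. 393.]
(42, 33, 0) [410. 403.]
(40, 16, 36) [386. 330.]
```

Handle and foot pixels agree with the assumed scanner pose, so I'll trim the position and hold on blue.

Request:
carry_out --pt "-0.1 -0.1 0.1 0 -1" --pt "0 0 0 0 -1" --pt "0 0 0 0 -1" --pt "0 0 0 0 -1" --pt "0 0 0 0 -1" --pt "0 0 0 0 -1" --pt "0 0 0 0 -1" --pt "0 0 0 0 -1" --pt "0 0 0 0 -1" --pt "0 0 0 0 -1" --pt "0 0 0 0 -1" --pt "0 0 0 0 -1"

```text
t: 49.4
eef_pos: [0.3953, 0.427, 0.0795]
tool_rot: [0.0, 0.127, 0.992, 0.0]
contact_force: [-0.5, -0.3, -1.3]
gripper_width: 0.363
grasp_force: 59.9
```

Request:
carry_out --pt "0 0 0 0 -1" --pt "0 0 0 0 -1" --pt "0 0 0 0 -1" --pt "0 0 0 0 -1" --pt "0 0 0 0 -1" --pt "0 0 0 0 -1" --pt "0 0 0 0 -1" --pt "0 0 0 0 -1" --pt "0 0 0 0 -1" --pt "0 0 0 0 -1" --pt "0 0 0 0 -1" --pt "0 0 0 0 -1"

```text
t: 50.6
eef_pos: [0.3953, 0.427, 0.0795]
tool_rot: [0.0, 0.127, 0.992, -0.0]
contact_force: [-0.5, -0.6, -2.5]
gripper_width: 0.365
grasp_force: 59.9
```

Request:
carry_out --pt "0 0 0 0 -1" --pt "0 0 0 0 -1" --pt "0 0 0 0 -1" --pt "0 0 0 0 -1" --pt "0 0 0 0 -1" --pt "0 0 0 0 -1"

```text
t: 51.2
eef_pos: [0.3953, 0.427, 0.0795]
tool_rot: [0.0, 0.127, 0.992, -0.0]
contact_force: [0.5, -0.5, -1.7]
gripper_width: 0.369
grasp_force: 59.9
```

```bash
python3 -c "
from h import *
scan('blue');scan('green',.12)"
```

```text
t 51.2 shift cm [-0.    0.01 -0.04] turn 0.0 | now [0.3953 0.427  0.0795] 165.4 q7 -0.19
t 51.2 shift cm [-20.79 -83.31  -4.05] turn -18.4 | now [0.3953 0.427  0.0795] 165.4 q7 -0.19
```

Request:
carry_out --pt "0 0 -2 0 -1" --pt "0 0 -2 0 -1" --pt "-1.2 -2.5 0 0 -1" --pt "-1.9 -4 0 0 -1" --pt "-2 -4.3 0 0 -1" --pt "-2 -4.3 0 0 -1" --pt "-2 -4.3 0 0 -1" --pt "-2 -4.3 0 0 -1" --pt "-2 -4.3 0 0 -1" --pt "-2 -4.3 0 0 -1" --pt "-2 -4.3 0 0 -1" --pt "-1.9 -2.6 0 0 -1"

```text
t: 52.4
eef_pos: [0.4812, -0.0041, 0.1211]
tool_rot: [0.001, 0.128, 0.992, -0.001]
contact_force: [0.4, 0.7, -1.9]
gripper_width: 0.364
grasp_force: 60.0
```

```bash
python3 -c "
from h import *
scan('green',.12)"
```

```text
t 52.4 shift cm [ -1.79 -43.74   0.21] turn -18.5 | now [ 0.4812 -0.0041  0.1211] 165.3 q7 0.65
```

Request:
carry_out --pt "-0.1 -3.5 0 0 -1" --pt "-0.2 -4.6 0 0 -1" --pt "-0.2 -4.6 0 0 -1" --pt "-0.2 -4.6 0 0 -1" --pt "-0.2 -4.6 0 0 -1" --pt "-0.2 -4.6 0 0 -1" --pt "-0.2 -4.6 0 0 -1" --pt "-0.2 -4.6 0 0 -1" --pt "-0.2 -4 0 0 -1" --pt "-0.2 -2.5 0 0 -1" --pt "0 -1.2 0 0 -1"

```text
t: 53.5
eef_pos: [0.3894, -0.4285, 0.1212]
tool_rot: [0.001, 0.129, 0.992, -0.001]
contact_force: [0.9, -1.0, -1.7]
gripper_width: 0.367
grasp_force: 59.9
```

Request:
carry_out --pt "0 0 1 -6.2 -1" --pt "0 0 1 -6.2 -1" --pt "0 0 1 -6.1 -1" --pt "0 0 1 0 -1" --pt "0 0 0 0 -1" --pt "0 0 0 0 -1"

```text
t: 54.1
eef_pos: [0.3904, -0.4246, 0.0802]
tool_rot: [0.0, -0.034, 0.999, -0.0]
contact_force: [-0.3, 0.8, -1.7]
gripper_width: 0.365
grasp_force: 59.8
```

```bash
python3 -c "
from h import *
scan('green')"
```

```text
t 54.1 shift cm [ 0.38 -0.68  0.12] turn 0.1 | now [ 0.3904 -0.4246  0.0802] -176.1 q7 1.72
```

Request:
carry_out --pt "0.35 -0.65 0.1 0 -1" --pt "0 0 0 0 -1" --pt "0 0 0 0 -1"

```text
t: 54.4
eef_pos: [0.3868, -0.4323, 0.0788]
tool_rot: [0.0, -0.034, 0.999, -0.0]
contact_force: [-0.1, -0.4, -1.2]
gripper_width: 0.367
grasp_force: 59.8
```

```bash
python3 -c "
from h import *
scan('green')
j=look('scene')
for k in ('blue','green'): seated(dict(scene=j),k)"
```

```text
t 54.4 shift cm [-0.04  0.06 -0.02] turn 0.1 | now [ 0.3868 -0.4323  0.0788] -176.1 q7 1.73
blue [('scene', 308, 'slope/across mm', array([ 1.7, -0.7]), 'angle', np.float64(1.4), array([97., 58.]))]
green [('scene', 128, 'slope/across mm', array([3.2, 0.3]), 'angle', np.float64(13.6), array([82., 53.]))]
```

Green panel in place. Hold.

Request:
carry_out --pt "0 0 0 0 -1" --pt "0 0 0 0 -1" --pt "0 0 0 0 -1" --pt "0 0 0 0 -1" --pt "0 0 0 0 -1" --pt "0 0 0 0 -1" --pt "0 0 0 0 -1" --pt "0 0 0 0 -1" --pt "0 0 0 0 -1" --pt "0 0 0 0 -1" --pt "0 0 0 0 -1" --pt "0 0 0 0 -1"

```text
t: 55.65
eef_pos: [0.3869, -0.4317, 0.0785]
tool_rot: [-0.0, -0.034, 0.999, -0.0]
contact_force: [0.3, -0.7, -1.7]
gripper_width: 0.366
grasp_force: 59.8
```

Request:
carry_out --pt "0 0 0 0 -1" --pt "0 0 0 0 -1" --pt "0 0 0 0 -1" --pt "0 0 0 0 -1" --pt "0 0 0 0 -1" --pt "0 0 0 0 -1" --pt "0 0 0 0 -1" --pt "0 0 0 0 -1" --pt "0 0 0 0 -1" --pt "0 0 0 0 -1" --pt "0 0 0 0 -1" --pt "0 0 0 0 -1"

```text
t: 56.85
eef_pos: [0.3869, -0.4317, 0.0785]
tool_rot: [0.0, -0.034, 0.999, 0.0]
contact_force: [0.2, -0.4, -2.1]
gripper_width: 0.367
grasp_force: 59.8
```

Request:
carry_out --pt "0 0 0 0 -1" --pt "0 0 0 0 -1" --pt "0 0 0 0 -1" --pt "0 0 0 0 -1" --pt "0 0 -2 0 -1" --pt "0 0 -2 0 -1" --pt "0 0 0 0 -1"

```text
t: 57.55
eef_pos: [0.3894, -0.4328, 0.1229]
tool_rot: [0.002, -0.034, 0.999, -0.002]
contact_force: [0.1, 0.2, -1.4]
gripper_width: 0.363
grasp_force: 59.9
```

```bash
python3 -c "
from h import *
scan('yellow',.12)"
```

```text
t 57.5 shift cm [-14.19  53.43   0.08] turn -4.4 | now [ 0.3894 -0.4328  0.1229] -176.1 q7 1.77
```

Request:
carry_out --pt "-0.8 3 0 0 -1" --pt "-1.25 4.7 0 0 -1" --pt "-1.25 4.7 0 0 -1" --pt "-1.25 4.7 0 0 -1" --pt "-1.25 4.7 0 0 -1" --pt "-1.25 4.7 0 0 -1" --pt "-1.25 4.7 0 0 -1" --pt "-1.25 4.7 0 0 -1" --pt "-1.25 4.7 0 0 -1" --pt "-1.25 4.7 0 0 -1" --pt "-1.15 4.6 0 0 -1" --pt "-1 3.5 0 0 -1"

```text
t: 58.75
eef_pos: [0.4921, 0.1143, 0.1195]
tool_rot: [0.001, -0.036, 0.999, 0.0]
contact_force: [0.1, -0.1, -1.5]
gripper_width: 0.364
grasp_force: 59.9
```

Request:
carry_out --pt "0 0 1 -4.4 -1" --pt "0 0 1 0 -1" --pt "0 0 1 0 -1" --pt "0 0 1 0 -1" --pt "0 0 0 0 -1" --pt "0 0 0 0 -1"

```text
t: 59.35
eef_pos: [0.4918, 0.1101, 0.0783]
tool_rot: [-0.0, -0.072, 0.997, -0.0]
contact_force: [-0.4, 0.4, -1.5]
gripper_width: 0.366
grasp_force: 59.9
```

```bash
python3 -c "
from h import *
scan('yellow')"
```

```text
t 59.4 shift cm [-0.24 -0.04 -0.11] turn -0.1 | now [0.4918 0.1101 0.0783] -171.8 q7 0.74
```

Request:
carry_out --pt "-0.2 0 -0.1 0 -1" --pt "0 0 0 0 -1" --pt "0 0 0 0 -1"

```text
t: 59.65
eef_pos: [0.4942, 0.1111, 0.0799]
tool_rot: [0.0, -0.073, 0.997, 0.0]
contact_force: [-0.2, 0.3, -2.2]
gripper_width: 0.364
grasp_force: 59.9
```

```bash
python3 -c "
from h import *
scan('yellow')
j=look('scene')
for k in SEAT: seated(dict(scene=j),k)"
```

```text
t 59.6 shift cm [ 0.01 -0.11  0.05] turn 0.0 | now [0.4942 0.1111 0.0799] -171.7 q7 0.74
blue [('scene', 310, 'slope/across mm', array([ 1.9, -0.5]), 'angle', np.float64(1.4), array([98., 58.]))]
green [('scene', 147, 'slope/across mm', array([-0.1,  1. ]), 'angle', np.float64(4.5), array([90., 52.]))]
yellow [('scene', 351, 'slope/across mm', array([ 0.9, -0.3]), 'angle', np.float64(0.8), array([95., 59.]))]
red [('scene', 325, 'slope/across mm', array([ 1.8, -0.5]), 'angle', np.float64(-1.0), array([101.,  58.]))]
```

Request:
carry_out --pt "0 0 0 0 -1" --pt "0 0 0 0 -1" --pt "0 0 0 0 -1" --pt "0 0 0 0 -1" --pt "0 0 0 0 -1" --pt "0 0 0 0 -1" --pt "0 0 0 0 -1" --pt "0 0 0 0 -1" --pt "0 0 0 0 -1" --pt "0 0 0 0 -1" --pt "0 0 0 0 -1" --pt "0 0 0 0 -1"

```text
t: 60.9
eef_pos: [0.4938, 0.1111, 0.0795]
tool_rot: [0.0, -0.073, 0.997, -0.0]
contact_force: [-0.4, 0.2, -2.2]
gripper_width: 0.368
grasp_force: 59.9
```

Request:
carry_out --pt "0 0 0 0 -1" --pt "0 0 0 0 -1" --pt "0 0 0 0 -1" --pt "0 0 0 0 -1" --pt "0 0 0 0 -1" --pt "0 0 0 0 -1" --pt "0 0 0 0 -1" --pt "0 0 0 0 -1" --pt "0 0 0 0 -1" --pt "0 0 0 0 -1" --pt "0 0 0 0 -1" --pt "0 0 0 0 -1"

```text
t: 62.1
eef_pos: [0.4938, 0.1111, 0.0795]
tool_rot: [0.0, -0.073, 0.997, -0.0]
contact_force: [-0.5, -0.0, -1.3]
gripper_width: 0.369
grasp_force: 59.9
```

Request:
carry_out --pt "0 0 0 0 -1" --pt "0 0 0 0 -1" --pt "0 0 0 0 -1" --pt "0 0 0 0 -1" --pt "0 0 -2 0 -1" --pt "0 0 -2 0 -1" --pt "0 0 0 0 -1"

```text
t: 62.8
eef_pos: [0.4954, 0.112, 0.1216]
tool_rot: [0.002, -0.073, 0.997, 0.0]
contact_force: [0.7, 0.1, -2.0]
gripper_width: 0.369
grasp_force: 60.1
```

```bash
python3 -c "
from h import *
scan('red',.12)"
```

```text
t 62.8 shift cm [  3.56 -21.01   0.04] turn 21.3 | now [0.4954 0.112  0.1216] -171.7 q7 0.79
```

Request:
carry_out --pt "0.5 -3 0 0 -1" --pt "0.7 -4.2 0 0 -1" --pt "0.7 -4.2 0 0 -1" --pt "0.7 -4.2 0 0 -1" --pt "0.5 -3.2 0 0 -1" --pt "0.4 -2.2 0 0 -1" --pt "0 0 1 7.1 -1" --pt "0 0 1 7.1 -1" --pt "0 0 1 7.1 -1" --pt "0 0 1 0 -1" --pt "0 0 0 0 -1" --pt "0 0 0 0 -1"

```text
t: 64.0
eef_pos: [0.4895, -0.1015, 0.0792]
tool_rot: [-0.0, 0.111, 0.994, 0.0]
contact_force: [0.2, -0.4, -1.2]
gripper_width: 0.364
grasp_force: 60.0
```

```bash
python3 -c "
from h import *
scan('red')"
```

```text
t 64.0 shift cm [-0.09  0.08 -0.07] turn 0.2 | now [ 0.4895 -0.1015  0.0792] 167.2 q7 0.83
```

Request:
carry_out --pt "-0.1 0.1 -0.1 0.2 -1" --pt "0 0 0 0 -1" --pt "0 0 0 0 -1" --pt "0 0 0 0 -1" --pt "0 0 0 0 -1" --pt "0 0 0 0 -1" --pt "0 0 0 0 -1" --pt "0 0 0 0 -1" --pt "0 0 0 0 -1" --pt "0 0 0 0 -1" --pt "0 0 0 0 -1" --pt "0 0 0 0 -1"

```text
t: 65.2
eef_pos: [0.4908, -0.101, 0.0805]
tool_rot: [-0.0, 0.115, 0.993, 0.0]
contact_force: [0.2, -0.4, -1.0]
gripper_width: 0.363
grasp_force: 60.1
```

Request:
carry_out --pt "0 0 0 0 -1" --pt "0 0 0 0 -1" --pt "0 0 0 0 -1" --pt "0 0 0 0 -1" --pt "0 0 0 0 -1" --pt "0 0 0 0 -1" --pt "0 0 0 0 -1" --pt "0 0 0 0 -1" --pt "0 0 0 0 -1" --pt "0 0 0 0 -1" --pt "0 0 0 0 -1" --pt "0 0 0 0 -1"

```text
t: 66.4
eef_pos: [0.4908, -0.1011, 0.0805]
tool_rot: [0.0, 0.115, 0.993, -0.0]
contact_force: [-0.1, 0.4, -1.7]
gripper_width: 0.366
grasp_force: 60.1
```

Request:
carry_out --pt "0 0 0 0 -1" --pt "0 0 0 0 -1" --pt "0 0 0 0 -1" --pt "0 0 0 0 -1" --pt "0 0 0 0 -1" --pt "0 0 0 0 -1" --pt "0 0 -2 0 -1" --pt "0 0 -2 0 -1" --pt "0 0 0 0 -1"

```text
t: 67.3
eef_pos: [0.4927, -0.1008, 0.1226]
tool_rot: [0.002, 0.115, 0.993, -0.0]
contact_force: [0.6, -0.3, -2.3]
gripper_width: 0.369
grasp_force: 60.1
```

```bash
python3 -c "
from h import *
go((.4567,.0028,.06),170.8)"
```

```text
t 67.3 shift cm [5.89 9.27 6.24] turn -4.0 | now [ 0.4927 -0.1008  0.1226] 166.8 q7 0.88
```

All four readings are done. Back to the mat.

Request:
carry_out --pt "1 1.5 0 0 -1" --pt "2.2 3.5 0 0 -1" --pt "2 3.2 0 0 -1" --pt "0.6 1 0 0 -1" --pt "0 0 1 -4 -1" --pt "0 0 2 0 -1" --pt "0 0 2 0 -1" --pt "0 0 1.5 0 -1" --pt "0 0 0 0 -1" --pt "0 0 0 0 -1"

```text
t: 68.3
eef_pos: [0.4548, 0.0022, 0.0553]
tool_rot: [-0.001, 0.079, 0.997, 0.0]
contact_force: [-0.0, -0.7, -1.9]
gripper_width: 0.366
grasp_force: 60.0
```

```bash
python3 -c "
from h import *
go((.457,.0026,-.0325),170.8)"
```

```text
t 68.3 shift cm [-0.22  0.07  8.78] turn 0.1 | now [0.4548 0.0022 0.0553] 170.9 q7 0.63
```

Request:
carry_out --pt "-0.2 0.05 3 0 -1" --pt "0 0 3 0 -1" --pt "0 0 1.5 0 -1" --pt "0 0 0.5 0 -1" --pt "0 0 0.3 0 -1" --pt "0 0 0.2 0 -1" --pt "0 0 0 0 -1" --pt "0 0 0 0 -1"

```text
t: 69.1
eef_pos: [0.4579, 0.0019, -0.0289]
tool_rot: [0.001, 0.08, 0.997, -0.0]
contact_force: [-0.2, -0.3, -1.6]
gripper_width: 0.36
grasp_force: 60.1
```

```bash
python3 -c "
from h import *
go((.457,.0026,-.033),170.8)"
```

```text
t 69.1 shift cm [0.1  0.06 0.41] turn 0.0 | now [ 0.4579  0.0019 -0.0289] 170.8 q7 0.47
```

Request:
carry_out --pt "0.05 0.05 0.2 0 -1" --pt "0 0 0.15 0 -1" --pt "0 0 0.05 0 -1" --pt "0 0 0 0 -1"

```text
t: 69.5
eef_pos: [0.4571, 0.0024, -0.0329]
tool_rot: [0.0, 0.08, 0.997, -0.0]
contact_force: [-3.0, -1.0, 9.0]
gripper_width: 0.363
grasp_force: 61.5
```

Request:
carry_out --pt "0 0 0 0 -0.1" --pt "0 0 0 0 0.3" --pt "0 0 0 0 0.7" --pt "0 0 0 0 1" --pt "0 0 0 0 1" --pt "0 0 0 0 1" --pt "0 0 -2 0 1" --pt "0 0 -4 0 1" --pt "0 0 -4 0 1" --pt "0 0 -4 0 1" --pt "0 0 -3 0 1"

```text
t: 70.6
eef_pos: [0.4573, 0.0029, 0.1387]
tool_rot: [0.001, 0.08, 0.997, -0.0]
contact_force: [0.5, -0.5, -0.7]
gripper_width: 1.0
grasp_force: 0.0
```

Request:
carry_out --pt "0 3 0 0 1" --pt "0 4.5 0 0 1" --pt "0 4.5 0 0 1" --pt "0 4.5 0 0 1" --pt "0 4.5 0 0 1" --pt "0 4.5 0 0 1" --pt "0 0 0 0 1" --pt "0 0 0 0 1"

```text
t: 71.4
eef_pos: [0.4968, 0.2557, 0.1363]
tool_rot: [-0.0, 0.078, 0.997, 0.0]
contact_force: [0.5, -0.5, -0.5]
gripper_width: 1.0
grasp_force: 0.0
```

```bash
python3 -c "
from h import *
i=look('top','t9');j=look('scene','s9b')
for k in SEAT: seated(dict(scene=j),k)
for f in ('scene0','s9b'):
  y=cv2.imread(f'pics/{f}.png')[:,:,::-1].astype(int);y=((y[...,0]-y[...,2])[180:230,300:360]>40);print(np.argwhere(y).mean(0)+[180,300],y.sum())
for f in ('top0','t9'):
  y=cv2.imread(f'pics/{f}.png')[:,:,::-1].astype(int);y=((y[...,0]-y[...,2])[190:226,300:325]>40);print(np.argwhere(y).mean(0)+[190,300],y.sum())
c=np.zeros((600,800,3),np.uint8);c[:300,:640]=cv2.resize(i[110:280,140:500],(640,300));c[300:]=cv2.resize(j[100:330,150:550],(800,300))
cv2.imwrite('pics/c11.png',cv2.convertScaleAbs(c[:,:,::-1],alpha=2));print(bot.get_obs()['t'],bot.get_obs()['eef_pos'])"
```

```text
blue [('scene', 316, 'slope/across mm', array([ 1.7, -1.2]), 'angle', np.float64(2.0), array([98., 59.]))]
green [('scene', 151, 'slope/across mm', array([-0.4,  1.1]), 'angle', np.float64(4.4), array([90., 53.]))]
yellow [('scene', 355, 'slope/across mm', array([ 0.8, -0.5]), 'angle', np.float64(1.0), array([95., 58.]))]
red [('scene', 328, 'slope/across mm', array([ 2.2, -0.7]), 'angle', np.float64(-1.0), array([101.,  58.]))]
[202.6036036  327.07207207] 111
[202.4214876  326.69421488] 121
[204.42857143 312.31868132] 91
[197.8125  314.03125] 64
71.5 [0.49748635 0.25283858 0.13602427]
```

View pics/c11.png

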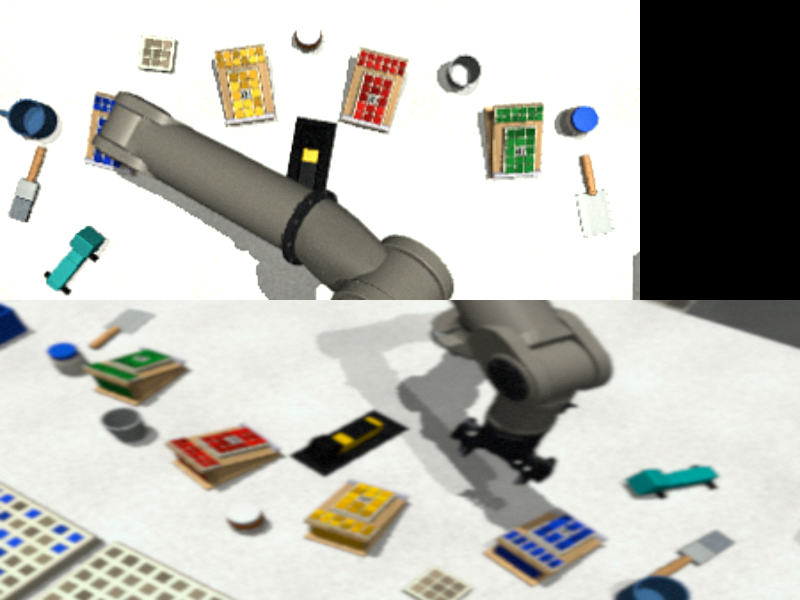

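The last picture shows all four panels on their easels, the scanner back on its mat within about a millimetre of where it started, and nothing else moved. Handing in.

```bash
python3 -c "
from station import bot
print(bot.hand_in())"
```

```text
the job is handed in; nothing more can be done
None
```

Job handed in at about 71 s: all four panels are seated on their easels, the labels were scanned for over two seconds each in the order blue, green, yellow, red, and the scanner is back on its mat; the hand-in returned no verdict.

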